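# Lock the book press with its extension bar

### The job

Take the aluminium extension bar from its rest, slide it gently onto the stub of the book press's lever until it is fully home, and with the bar swing the lever past its dead point so that it locks against its stop, without forcing any of it. Then draw the bar off and lay it back in its rest. Do not push the press or its lever with the gripper, and do not disturb the mouse, the stapler or the mug.

Things in the scene. Friction and masses are not known exactly. Their poses are not given: they have to be found in the camera images.
- press: Book press fixed on the desk: dark steel base 240 x 190 x 14, a blue hard-cover book on it, a grey bridge (250 long, 44 deep, top at 87 high) on two posts, and a short lever on top that swings in the horizontal plane about a vertical pivot. Origin: on the desk straight under the pivot; z up; x along the bridge; base and bridge lie on the +y side (base from y -50 to 140, bridge from y -2 to 42), the lever points to the -y side. Nothing of the press is higher than 133.
- lever (a joint): Lever angle, rad: 0 (start) = open, stub along the press's -y; grows clockwise seen from above. A spring resists with up to 1.4 N m on the way, none at the dead point (somewhere from 0.56 to 0.88, set differently each time), then pulls the lever on by itself, 0.5 N m, to a hard stop 0.10 past the dead point, where it stays locked. Short of the dead point it springs back
- stub_root (a point): The lever's steel stub. This point lies on the pivot axis, 111 above the desk, at the height of the stub's axis; its x points level along the stub, outwards from the pivot, z up. Round, 15.6 in diameter from the shoulder at x = 50 to x = 99, then a conical nose down to 9 diameter at its end x = 105. The shoulder is a collar of 29 diameter.
- stub_shoulder (a point): Centre of the collar's outer face, 50 from the pivot along the stub, where the mouth of the bar comes to rest when fully home. Axes as the stub's. Bar and press stand at most 55 N of contact: levering at 150 mm loads the stub with about four times the hand's force, so the throw itself takes up to 45 N. Past the dead point the lever is felt to run ahead, then to meet its stop: push no further.
- bar_center (a point): Centre of the loose extension bar: square aluminium tube 200 long, 24 x 24 outside, 0.3 kg, black cap at one end, open mouth at the other (square bore 18 x 18, 75 deep). x points along the bar to the mouth, z up. Take it by its middle, across its 24 mm width. Fully home on the stub, its centre is 150 from the pivot.
- bar_mouth (a point): Centre of the bar's open end, 100 from its centre along x. Axes as the bar's.
- rest_seat (a point): Where the bar's centre lies when it is in its rest (45 above the desk). The rest is fixed: pale wooden base 170 x 70 x 12 with two open-topped cradles, centred 65 either side of the middle along x, each 18 long, with a level floor 33 above the desk, cheeks that flare from about 35 apart at the floor to 44 apart at their top, 48 above the desk. x runs along the rest; the bar's mouth starts towards +x.
- mouse: Black computer mouse 105 x 60 x 32, loose, to be left alone. Origin under its centre.
- stapler: Black stapler 140 x 34 x 49, loose, to be left alone. Origin under its centre.
- cup: White mug, 76 diameter, 90 high, loose, to be left alone. Origin under its centre.
There are look-alikes about, which are no part of the job. What is shaped like the part that bears rest_seat but green is not meant.

How it is judged:
By the outcome, as a careful person would: the job done as asked, in the order asked, and still so for the second after the job is handed in, with the robot touching nothing.
It also fails if it takes over 66 s, if anything falls off the work surface, if the arm or the gripper's body presses on something with over 40 N, if the wrist force passes 120 N, or if a joint passes its speed limit or range.

### The arm

A 7-joint arm with a two-finger parallel gripper is mounted at the origin on the work surface. World frame = base frame: x ahead of the robot, y to its left, z up, the work surface at z = 0. Lengths are in m, angles in rad, forces in N, time in s.
With the tool pointing down it reaches from about 0.4 to 0.85 m from the base axis. Payload 4.5 kg.
Tool frame: the origin (TCP) lies between the finger pads; the fingertips stand 19 mm ahead of it and the grasp point (between the pads) is the TCP (r.nose_length is the distance from the TCP to the fingertips, in m); z points along the fingers, x is the direction in which the jaws open and shut, and the axes are right-handed (so a half turn about z gives the same grasp; the last joint's range is limited). The gripper opens to 88 mm and grips with 3 to 60 N. Pads are 18 mm wide; open, the fingers measure 123 mm over their backs; the gripper's body (75 mm by 187 mm) begins 45 mm behind the grasp point.
Start: joints at [-1.242, 0.689, -0.195, 1.565, 0.157, 0.902, -0.215], TCP at [0.182, 0.598, 0.231] pointing down, gripper open.
Joint ranges: [-3.01, 3.01], [-0.46, 2.08], [-1.47, 1.51], [0.13, 2.56], [-1, 4.14], [0.04, 2.09], [-2.66, 2.66]. Speed limits (rad/s): [2.57, 2.57, 3.14, 3.14, 3.14, 3.14, 3.14].

### API

Orientations are given as a unit quaternion [x, y, z, w].
In Python, from plant import get_state, vision, r gives the robot as it stands.
- The arm moves only by the tool play_rows, never from a script. Its argument "deltas" is a list that holds one entry, the list of rows, each a list of 7 numbers: the gripper command: -1 is fully open, 1 is shut, values between are in proportion, then the shift along the tool's x, y, z normalised to -1 to 1, where 1 is 300 mm, then the turn, a rotation vector about the tool's x, y, z normalised to -1 to 1, where 1 is pi rad. A call has 1 to 5 rows; each row is the pose to reach, as a shift and turn from the pose measured when the call began, along the tool's axes at that moment, turning the shorter way round; what a row does not reach only later rows make up. A row lasts 1/8 s, in which the tool goes at most 62.5 mm and 10.7 degrees, less where a joint would pass 70% of its speed; a pose out of reach is approached as far as the arm can. A call with a number of a shift or a turn outside -1 to 1 is refused whole. A call with a gripper value outside its range is refused whole. The fingers move at their own pace and stop on an object; "force" is the grip in N (left out, the last holds). Time passes only in rows, so rows that repeat a pose let the fingers close. It gives the time, the measured TCP pose, the force and the opening at its end, in the units of the state.
- get_state(): the state, without advancing time (a new reading comes with each control period).
- vision.snapshot(name): name is "scene" or "top" or "wrist"; returns the picture (480x640x3 uint8, red, green, blue); there is no depth.
- vision.camera_model(name): a dict with "vfov" (degrees; the focal length in pixels is half the picture's height over the tangent of half this angle, whatever the lens; pixels are square), "cx", "cy" (the principal point, pixels), "world_to_cam" (4x4, takes a point from world to camera coordinates). Camera axes: x right, y up, looking along -z (the intrinsics and any distortion apply to the point x, -y, -z); pixel columns grow to the right and rows downward; lengths in m; the calibration is good to about 2 mm. A picture is of the moment at which its call begins: read the wrist's pose just before it. camera_model takes no time and is no camera call; for the wrist camera it gives the pose at the moment of the call.
- r.finish_job(): hands the job in, once; it reports no verdict.
The state is a dict: "clock": time; "q": joint angles; "qd": joint speeds; "joint_torque": joint torques, N m; "tool_pos": TCP position; "eef_rot": TCP orientation; "contact_force": force on the tool from outside, world axes, zero at the start; "moment": the same for the moment, N m; "opening": opening from 0.0 (shut) to 1.0 (fully open).
Only numpy, scipy, OpenCV 4.12 (cv2) and the standard library are available. Lean on these libraries where they do the work, as an engineer would, in place of code of your own. Each camera call takes 0.05 s, during which the arm holds its last target.

## Working session

There is one attempt and no reset: what is moved stays moved. The work goes in short steps, Python scripts to look and compute and a tool call to move; the robot and the scene stay as the last step left them, time stands still between calls to the robot, and variables do not carry over. Pictures are saved under pics/ and viewed, and the job is handed in when it is done.

Besides the shell and the picture viewer there is one more tool, called after ">>>" in YAML: its name, and indented under it one key for each argument. play_rows: Moves the arm, as the interface text tells. Scaled input: -1 to 1 covers 300 mm each way for a shift and pi rad each way for a turn. Its arguments: {"type":"object","properties":{"deltas":{"type":"array"},"force":{"type":"number"}},"required":["deltas"]}

```bash
ls; mkdir -p pics; python3 - <<'E'
from plant import get_state, vision, r
import cv2
for n in ("scene","top"):
    cv2.imwrite(f"pics/{n}0.png",vision.snapshot(n)[:,:,::-1]); print(n,vision.camera_model(n))
s=get_state(); print({k:(v if not hasattr(v,'round') else v) for k,v in s.items()}, r.nose_length)
E
```

```text
pics
scene {'vfov': 56.4024312516842, 'cx': 325.9114648813002, 'cy': 237.5733646655662, 'world_to_cam': array([[ 0.22510638,  0.97429189,  0.00907953, -0.12862916],
       [-0.7107534 ,  0.15782852,  0.68550694,  0.36210458],
       [ 0.66645085, -0.16076529,  0.72800947, -1.58528235],
       [ 0.        ,  0.        ,  0.        ,  1.        ]])}
top {'vfov': 46.92658107848694, 'cx': 316.6847931096488, 'cy': 242.03681131032636, 'world_to_cam': array([[ 0.02322941, -0.99969122, -0.00882425, -0.00762885],
       [ 0.98876627,  0.02167013,  0.14789072, -0.62802623],
       [-0.14765383, -0.01216053,  0.98896434, -1.67610965],
       [ 0.        ,  0.        ,  0.        ,  1.        ]])}
{'clock': 0.1, 'q': array([-1.24219618,  0.68988753, -0.19452548,  1.56627421,  0.15728449,
        0.90252828, -0.21513196]), 'qd': array([-0.00118896, -0.00329221, -0.00014036, -0.00218426, -0.00171375,
       -0.00177746, -0.00204361]), 'joint_torque': array([-3.64451917e-03, -5.28503430e+01, -1.27197348e+00, -1.53837526e+01,
       -5.26959705e-02,  2.01737501e-03,  5.42683824e-05]), 'tool_pos': array([0.18145489, 0.59744203, 0.23028914]), 'eef_rot': array([ 8.03276555e-01,  5.95605614e-01, -6.49559679e-04,  5.53978590e-04]), 'contact_force': array([-0.58867774, -0.56892719,  0.66835496]), 'moment': array([ 0.00490415,  0.00472853, -0.02250831]), 'opening': 0.9979146809287571} 0.019
```

View pics/scene0.png

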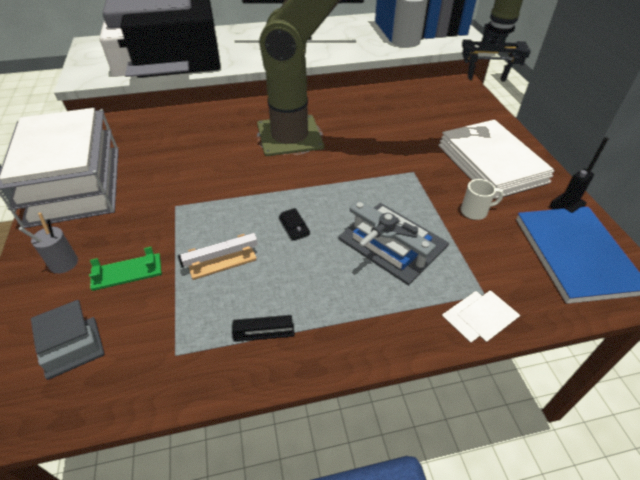

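View pics/top0.png

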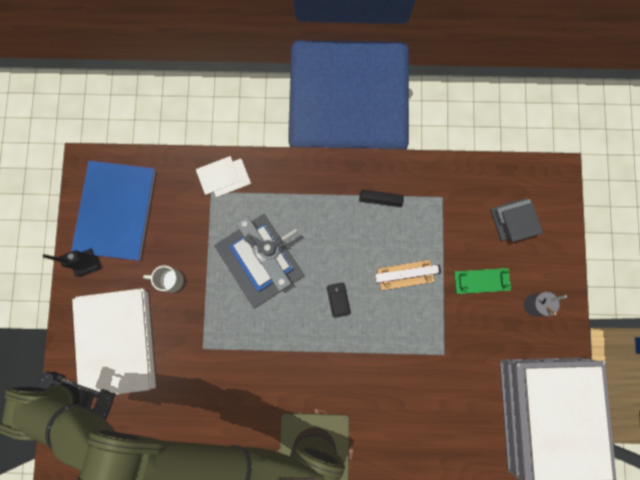

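```bash
cat > h.py <<'E'
import numpy as np, cv2
from plant import get_state, vision, r
from scipy.spatial.transform import Rotation as R
def cam(n): 
    m=vision.camera_model(n); return m
def proj(m,P,H=480):
    P=np.atleast_2d(P); W=m['world_to_cam']; c=P@W[:3,:3].T+W[:3,3]
    f=H/2/np.tan(np.radians(m['vfov'])/2)
    return np.c_[m['cx']+f*c[:,0]/-c[:,2], m['cy']-f*c[:,1]/-c[:,2]]
def ray(m,uv,H=480):
    f=H/2/np.tan(np.radians(m['vfov'])/2); W=m['world_to_cam']
    uv=np.atleast_2d(uv).astype(float)
    d=np.c_[(uv[:,0]-m['cx'])/f,-(uv[:,1]-m['cy'])/f,-np.ones(len(uv))]@W[:3,:3]
    o=-W[:3,:3].T@W[:3,3]; return o,d
def onz(m,uv,z):
    o,d=ray(m,uv); return o+d*((z-o[2])/d[:,2])[:,None]
def tri(ms,uvs):
    A=np.zeros((3,3));b=np.zeros(3)
    for m,uv in zip(ms,uvs):
        o,d=ray(m,uv);d=d[0]/np.linalg.norm(d[0]);M=np.eye(3)-np.outer(d,d);A+=M;b+=M@o
    return np.linalg.solve(A,b)
def crop(img,x0,y0,x1,y1,k,name):
    c=cv2.resize(img[y0:y1,x0:x1],None,fx=k,fy=k,interpolation=cv2.INTER_CUBIC); cv2.imwrite(name,c)
E
python3 - <<'E'
import cv2; from h import *
t=cv2.imread('pics/top0.png'); s=cv2.imread('pics/scene0.png')
crop(t,200,200,340,310,5,'pics/c_press_top.png');crop(t,360,235,460,310,6,'pics/c_bar_top.png')
crop(s,325,190,465,290,5,'pics/c_press_sc.png');crop(s,165,220,275,290,6,'pics/c_bar_sc.png')
E
```

```text
(no output)
```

View pics/c_press_top.png

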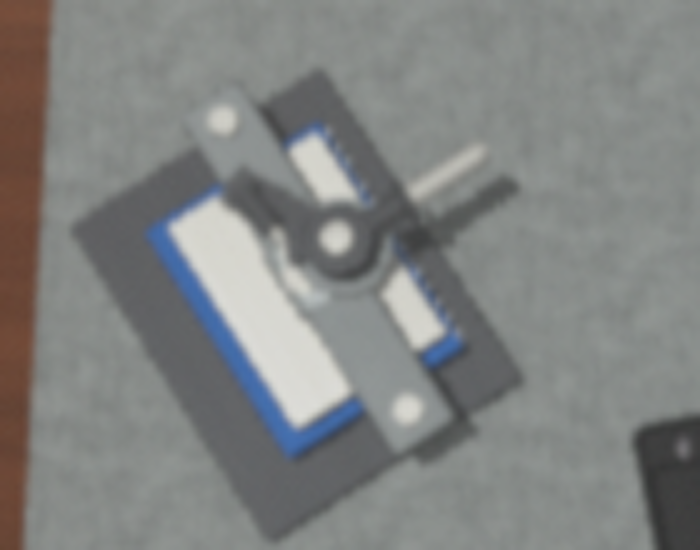

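View pics/c_bar_top.png

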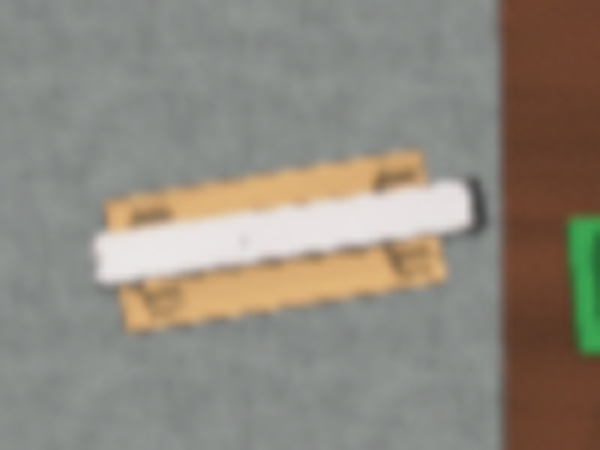

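View pics/c_press_sc.png

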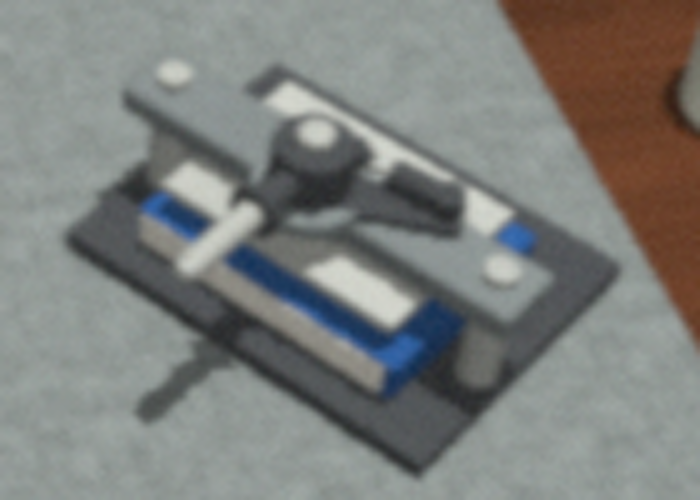

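View pics/c_bar_sc.png

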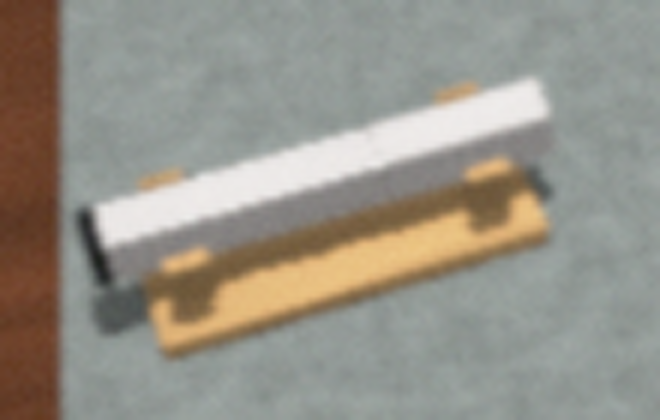

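```bash
python3 - <<'E'
from h import *
t=cv2.imread('pics/top0.png'); m=cam('top')
def comp(mask,c):
    n,l,st,ce=cv2.connectedComponentsWithStats(mask.astype(np.uint8)); 
    i=l[c[1],c[0]]; return (l==i)
roi=np.zeros(t.shape[:2],bool); roi[240:305,365:450]=1
b,g,rr=[t[...,i].astype(int) for i in range(3)]
white=(b>170)&roi; W=comp(white,(408,272))
pts=np.argwhere(W)[:,::-1]
box=cv2.boxPoints(cv2.minAreaRect(pts.astype(np.float32))); P=onz(m,box,0.057); print('bar top px',box.round(1).tolist()); print(P.round(4)); 
cen=pts.mean(0); print('cen px',cen,onz(m,cen,.057))
wp=onz(m,pts,.057)[:,:2]; c=wp.mean(0);u=np.linalg.svd(wp-c,full_matrices=0)[2][0]; u*=np.sign(u[1]); q=(wp-c)@u; v=(wp-c)@[-u[1],u[0]]
print('bar axis',u,np.degrees(np.arctan2(u[1],u[0])),'ext',q.min(),q.max(),v.min(),v.max(), 'area width',)
# orange
O=(rr-b>50)&roi; O=O|0
n,l,st,ce=cv2.connectedComponentsWithStats((O|white).astype(np.uint8)); k=1+np.argmax(st[1:,4])
pt=np.argwhere(O&(np.arange(640)[None]<438)&(l==k))[:,::-1].astype(np.float32); bx=cv2.boxPoints(cv2.minAreaRect(pt)); P=onz(m,bx,.012)
print('rest',bx.round(1).tolist());print(P.round(4),np.linalg.norm(P-np.roll(P,1,0),axis=1),P.mean(0))
# press base corners
bc=np.array([[325,70],[522,380],[275,540],[72,228]])/5+200-0.4
P=onz(m,bc,.014);print(P.round(4),np.linalg.norm(P-np.roll(P,1,0),axis=1))
# lever tip etc.
ms=cam('scene')
def tt(a,b2): return tri([m,ms],[a,b2])
piv=tt(np.array([337,238])/5+200-.4,np.array([318,133])/5+[325,190]-.4);print('pivot cap',piv)
tip=tt(np.array([487,150])/5+200-.4,np.array([185,268])/5+[325,190]-.4);print('tip',tip)
for a,b2 in (((222,121),(174,72)),((407,409),(503,268))): print(tt(np.array(a)/5+200-.4,np.array(b2)/5+[325,190]-.4))
E
```

```text
bar top px [[374.8999938964844, 273.70001220703125], [436.70001220703125, 264.20001220703125], [438.0, 272.5], [376.20001220703125, 282.0]]
[[ 0.5322 -0.1743  0.057 ]
 [ 0.5658 -0.3639  0.057 ]
 [ 0.5404 -0.3676  0.057 ]
 [ 0.5069 -0.1784  0.057 ]]
cen px [406.40307102 273.13435701] [[ 0.5361263  -0.27088975  0.057     ]]
bar axis [-0.17528808  0.98451719] 100.09542309806174 ext -0.09656552819886395 0.09613191158846078 -0.012969974978835104 0.012748759805248566 area width
rest [[377.1000061035156, 267.8999938964844], [430.1000061035156, 259.29998779296875], [433.70001220703125, 281.3999938964844], [380.70001220703125, 290.0]]
[[ 0.5548 -0.1854  0.012 ]
 [ 0.5859 -0.3526  0.012 ]
 [ 0.5163 -0.3633  0.012 ]
 [ 0.4855 -0.1971  0.012 ]] [0.07029222 0.17006968 0.07041791 0.16905469] [ 0.53561114 -0.27457574  0.012     ]
[[0.7213 0.1759 0.014 ]
 [0.5253 0.0444 0.014 ]
 [0.4217 0.196  0.014 ]
 [0.6156 0.333  0.014 ]] [0.18936766 0.23607628 0.18361867 0.2374214 ]
pivot cap [0.59655286 0.15211951 0.13295969]
tip [0.65451891 0.06668218 0.11525953]
[0.63365898 0.13647956 0.22570583]
[ 0.54721595  0.19976251 -0.01699537]
```

```bash
cat >> h.py <<'E'
def to(x,y,z,yawdeg,s=None):
    """normalised shift+turn to reach TCP x,y,z pointing down, tool x at yawdeg"""
    s=s or get_state(); R0=R.from_quat(s['eef_rot']); a=np.radians(yawdeg)
    X=np.array([np.cos(a),np.sin(a),0]);Z=np.array([0,0,-1.]);T=R.from_matrix(np.c_[X,np.cross(Z,X),Z])
    d=R0.inv().apply(np.array([x,y,z])-s['tool_pos'])/.3; w=(R0.inv()*T).as_rotvec()/np.pi
    return np.r_[d,w].round(4)
def st():
    s=get_state(); X=R.from_quat(s['eef_rot']).as_matrix()
    print('t',round(s['clock'],2),'p',s['tool_pos'].round(4),'yaw',round(np.degrees(np.arctan2(X[1,0],X[0,0])),2),'tilt',X[:2,2].round(4),'F',s['contact_force'].round(1),'M',s['moment'].round(2),'op',round(s['opening'],3))
    return s
E
python3 - <<'E'
from h import *
st();print(to(.45,.35,.24,50),to(.5,.1,.24,20))
m=cam('wrist');print(m); t=cam('top')
print('mouse',onz(t,[339,299],.03),'cup',onz(t,[168,279],.09),'stap',onz(t,[381,198],.05))
E
```

```text
t 0.1 p [0.1815 0.5974 0.2303] yaw 73.11 tilt [-0.0004 -0.0017] F [-0.6 -0.6  0.7] M [ 0.    0.   -0.02] op 0.998
[-5.2920e-01  1.0962e+00 -3.1300e-02  1.0000e-04  5.0000e-04  1.2840e-01] [-1.2782e+00  1.4977e+00 -3.0000e-02  3.0000e-04  5.0000e-04  2.9510e-01]
{'vfov': 69.0651627574465, 'cx': 324.4784703372703, 'cy': 234.8613109482652, 'world_to_cam': array([[ 0.2898515 ,  0.95707106, -0.0010459 , -0.62383115],
       [-0.92341644,  0.27937153, -0.26316086,  0.03661283],
       [-0.25157144,  0.07724337,  0.9647514 , -0.38935948],
       [ 0.        ,  0.        ,  0.        ,  1.        ]])}
mouse [[ 0.45369199 -0.06649318  0.03      ]] cup [[0.49915084 0.45138282 0.09      ]] stap [[ 0.77191481 -0.19239184  0.05      ]]
```

Candidates: the white tube with a black cap on the pale wooden rest is at top px (408,272) and scene px (220,252). The green rest at top (483,281) and scene (125,270) is empty and is the excluded look-alike. The white papers and the stapler at (381,198) are not the bar. The close crop confirmed the choice: tube, black cap on the right, wooden cradles.

>>> play_rows:
  deltas:
    - [[-1, -0.1, 0.21, -0.03, 0, 0, 0.03], [-1, -0.2, 0.42, -0.03, 0, 0, 0.06], [-1, -0.3, 0.63, -0.03, 0, 0, 0.09], [-1, -0.41, 0.83, -0.03, 0, 0, 0.12], [-1, -0.55, 0.98, -0.03, 0, 0, 0.15]]

```text
clock: 0.72
tool_pos: [0.4011, 0.3748, 0.2393]
eef_rot: [0.921, 0.39, -0.0, 0.001]
contact_force: [0.6, 0.2, 0.2]
opening: 1.004
```

```bash
python3 - <<'E'
from h import *
st();print(to(.5,.1,.24,25),to(.5,-.1,.24,10))
E
```

```text
t 0.72 p [0.4011 0.3748 0.2393] yaw 45.91 tilt [ 0.0001 -0.0014] F [0.6 0.2 0.2] M [-0.04 -0.04 -0.09] op 1.004
[-4.287e-01  8.740e-01 -1.000e-03  4.000e-04  2.000e-04  1.162e-01] [-9.0750e-01  1.3378e+00 -0.0000e+00  4.0000e-04  2.0000e-04  1.9950e-01]
```

>>> play_rows:
  deltas:
    - [[-1, -0.09, 0.18, 0, 0, 0, 0.03], [-1, -0.18, 0.36, 0, 0, 0, 0.06], [-1, -0.27, 0.54, 0, 0, 0, 0.09], [-1, -0.36, 0.72, 0, 0, 0, 0.12], [-1, -0.43, 0.87, 0, 0, 0, 0.13]]

```text
clock: 1.35
tool_pos: [0.4991, 0.0979, 0.2396]
eef_rot: [0.981, 0.194, -0.0, 0.001]
contact_force: [0.7, 0.4, 0.7]
opening: 1.003
```

```bash
python3 - <<'E'
from h import *
s=st();print(to(.54,-.20,.24,10.3,s))
m=cam('wrist');W=m['world_to_cam'];im=vision.snapshot('wrist')[:,:,::-1];cv2.imwrite('pics/w1.png',im)
np.save('w1.npy',W); print(-W[:3,:3].T@W[:3,3],W[2,:3],proj(m,[[.5966,.1521,.133],[.6545,.0667,.111]]))
E
```

```text
t 1.35 p [0.4991 0.0979 0.2396] yaw 22.33 tilt [-0.0003 -0.0022] F [0.7 0.4 0.7] M [-0.03  0.01 -0.02] op 1.003
[-2.513e-01  9.702e-01  7.000e-04  6.000e-04  3.000e-04  6.690e-02]
[0.47324875 0.16020793 0.39376521] [-0.0998994   0.24491451  0.96438426] [[470.41098863 213.29362542]
 [471.52761325 318.42838063]]
```

View pics/w1.png

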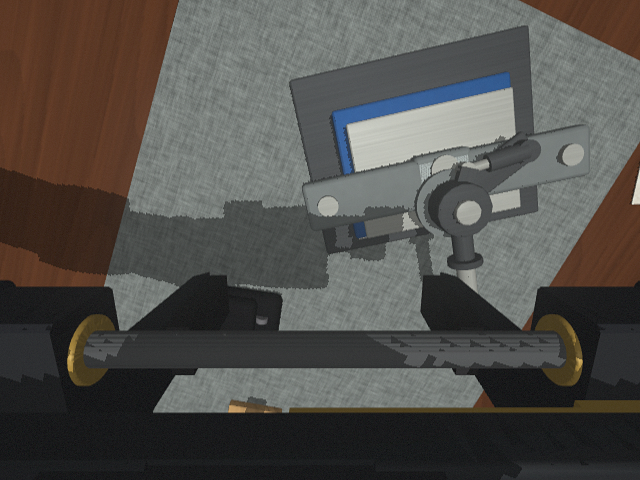

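```bash
python3 - <<'E'
from h import *
m=cam('wrist')
p=onz(m,[469,212],.133)[0]; b=onz(m,[[328,206],[572,155]],.091); c=onz(m,[465,262],.111)[0]
print(p,b,np.linalg.norm(b[1]-b[0])); d=b[1]-b[0]; print('bridge ang',np.degrees(np.arctan2(d[1],d[0]))); d=c-p;print('collar',c,np.degrees(np.arctan2(d[1],d[0])),np.hypot(*d[:2]))
# base edge lines z=.014
e=onz(m,[[290,80],[527,27],[537,212],[330,254]],.014);print(e); 
for i,j in((0,1),(3,2)): dd=e[j]-e[i];print(np.degrees(np.arctan2(dd[1],dd[0])),np.hypot(*dd[:2]))
for i,j in((0,3),(1,2)): dd=e[j]-e[i];print(np.degrees(np.arctan2(dd[1],dd[0])),np.hypot(*dd[:2]))
E
```

```text
[0.59835631 0.14284091 0.133     ] [[0.50031428 0.09989281 0.091     ]
 [0.67559245 0.21711091 0.091     ]] 0.21086138028403645
bridge ang 33.772812898540984
collar [0.6263197  0.10180124 0.111     ] -55.73047403321498 0.04966091231723139
[[0.42303462 0.19137611 0.014     ]
 [0.61963272 0.32088406 0.014     ]
 [0.72424971 0.16608473 0.014     ]
 [0.52952445 0.03529641 0.014     ]]
33.37468130237525 0.23542116081380962
33.887504133038206 0.23457090801184516
-55.69512088332518 0.18894696211596376
-55.948258073901 0.18683562004231322
```

>>> play_rows:
  deltas:
    - [[-1, -0.05, 0.19, 0, 0, 0, 0.015], [-1, -0.1, 0.39, 0, 0, 0, 0.03], [-1, -0.15, 0.58, 0, 0, 0, 0.045], [-1, -0.2, 0.78, 0, 0, 0, 0.06], [-1, -0.25, 0.97, 0, 0, 0, 0.067]]

```text
clock: 2.02
tool_pos: [0.5397, -0.2098, 0.2418]
eef_rot: [0.996, 0.084, 0.0, 0.004]
contact_force: [0.6, 0.6, 0.3]
opening: 0.998
```

```bash
python3 - <<'E'
from h import *
s=st();print(to(.5368,-.2748,.24,10.3,s))
m=cam('wrist');im=vision.snapshot('wrist')[:,:,::-1];cv2.imwrite('pics/w2.png',im)
print(proj(m,[[.5368,-.2748,.057],[.5193,-.1764,.057]]))
E
```

```text
t 2.02 p [ 0.5397 -0.2098  0.2418] yaw 9.66 tilt [ 0.0015 -0.0073] F [0.6 0.6 0.3] M [-0.   -0.03  0.03] op 0.998
[-4.580e-02  2.118e-01  7.700e-03  2.400e-03 -1.000e-04 -3.600e-03]
[[311.396535   269.09945037]
 [309.62747116 171.57603502]]
```

View pics/w2.png

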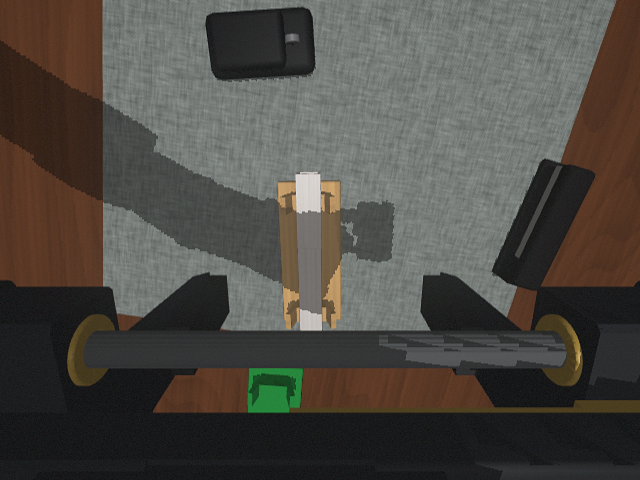

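```bash
python3 - <<'E'
from h import *
m=dict(cam('wrist'));m['world_to_cam']=np.load('w1.npy')
p=onz(m,[469,212],.133)[0]; b=onz(m,[[328,206],[572,155]],.091); c=onz(m,[465,262],.111)[0]
print(p,b,np.linalg.norm(b[1]-b[0])); d=b[1]-b[0]; print('bridge ang',np.degrees(np.arctan2(d[1],d[0]))); d=c-p;print('collar',c,np.degrees(np.arctan2(d[1],d[0])),np.hypot(*d[:2]))
e=onz(m,[[290,80],[527,27],[537,212],[330,254]],.014)
for i,j in((0,1),(3,2)): dd=e[j]-e[i];print(np.degrees(np.arctan2(dd[1],dd[0])),np.hypot(*dd[:2]))
for i,j in((0,3),(1,2)): dd=e[j]-e[i];print(np.degrees(np.arctan2(dd[1],dd[0])),np.hypot(*dd[:2]))
a=np.radians(33.8);y=np.array([-np.sin(a),np.cos(a)]);print('pivot from base',e.mean(0)[:2]-.045*y, 'from bolts',b.mean(0)[:2]-.02*y)
E
```

```text
[0.59512218 0.15257735 0.133     ] [[0.49745121 0.10885587 0.091     ]
 [0.67164943 0.22793123 0.091     ]] 0.211007008774788
bridge ang 34.355045992130535
collar [0.62330716 0.11200944 0.111     ] -55.20995155403149 0.04939786119807018
33.983957516750735 0.2359776982098804
34.45821851688365 0.23444951786461346
-55.078833639443836 0.1888855594099714
-55.539919208566396 0.18692613050610082
pivot from base [0.59531542 0.15131927] from bolts [0.59567623 0.15177386]
```

>>> play_rows:
  deltas:
    - [[-1, -0.04, 0.19, 0.05, 0.002, 0, -0.004], [-1, -0.046, 0.212, 0.2, 0.0024, 0, -0.004], [-1, -0.046, 0.212, 0.35, 0.0024, 0, -0.004], [-1, -0.046, 0.212, 0.4, 0.0024, 0, -0.004]]

```text
clock: 2.58
tool_pos: [0.5337, -0.2877, 0.1206]
eef_rot: [0.996, 0.084, -0.002, 0.003]
contact_force: [-0.1, 0.8, 0.5]
opening: 0.997
```

```bash
python3 - <<'E'
from h import *
s=st();print(to(.5368,-.2748,.0455,10.3,s))
m=cam('wrist');im=vision.snapshot('wrist')[:,:,::-1];cv2.imwrite('pics/w3.png',im)
print(proj(m,[[.5368,-.2748,.057],[.5193,-.1764,.057]]))
E
```

```text
t 2.58 p [ 0.5337 -0.2877  0.1206] yaw 9.65 tilt [-0.0033 -0.007 ] F [-0.1  0.8  0.5] M [-0.05  0.05 -0.01] op 0.997
[ 0.0186 -0.0422  0.2499  0.002   0.0014 -0.0036]
[[333.55718755 227.73244276]
 [333.56367101  56.8417388 ]]
```

View pics/w3.png

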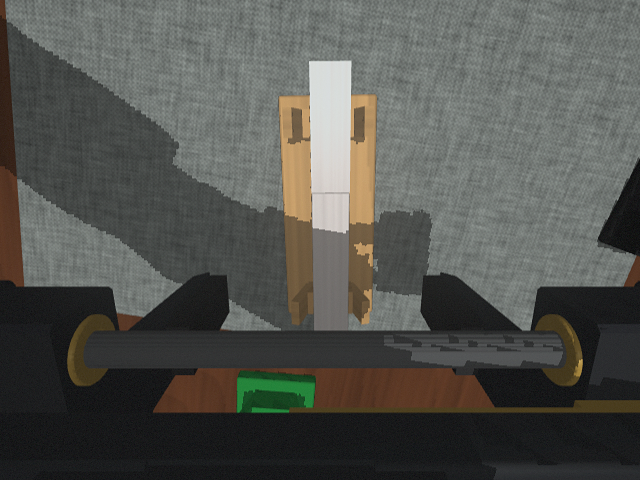

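```bash
python3 - <<'E'
from h import *
s=st();print(to(.5355,-.276,.0455,10.3,s))
E
```

```text
t 2.62 p [ 0.5339 -0.2874  0.1202] yaw 9.69 tilt [-0.0033 -0.0068] F [-0.5 -0.3 -0.9] M [-0.07  0.04  0.03] op 1.001
[ 0.0128 -0.038   0.2486  0.002   0.0014 -0.0034]
```

>>> play_rows:
  deltas:
    - [[-1, 0.013, -0.038, 0.08, 0.002, 0.0014, -0.003], [-1, 0.013, -0.038, 0.15, 0.002, 0.0014, -0.003], [-1, 0.013, -0.038, 0.19, 0.002, 0.0014, -0.003], [-1, 0.013, -0.038, 0.2, 0.002, 0.0014, -0.003], [-1, 0.013, -0.038, 0.2, 0.002, 0.0014, -0.003]]

```text
clock: 3.25
tool_pos: [0.5362, -0.2762, 0.0609]
eef_rot: [0.996, 0.089, 0.001, 0.0]
contact_force: [-0.9, -0.4, 0.3]
opening: 0.996
```

```bash
python3 - <<'E'
from h import *
s=st();print(to(.5355,-.276,.0455,10.3,s))
m=cam('wrist');im=vision.snapshot('wrist')[:,:,::-1];cv2.imwrite('pics/w4.png',im)
E
```

```text
t 3.25 p [ 0.5362 -0.2762  0.0609] yaw 10.22 tilt [ 0.0011 -0.0006] F [-0.9 -0.4  0.3] M [-0.07  0.08  0.01] op 0.996
[-0.0022 -0.0012  0.0513  0.0003 -0.0003 -0.0004]
```

View pics/w4.png

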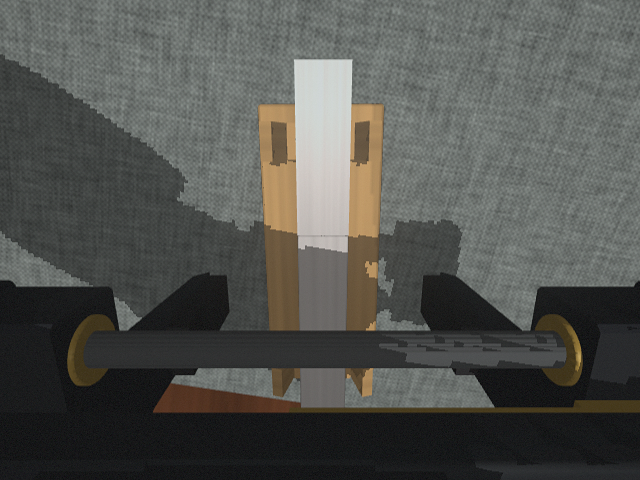

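>>> play_rows:
  deltas:
    - [[-1, -0.002, -0.001, 0.03, 0, 0, 0], [-1, -0.002, -0.001, 0.051, 0, 0, 0], [-1, -0.002, -0.001, 0.051, 0, 0, 0]]
  force: 15

```text
clock: 3.68
tool_pos: [0.5351, -0.2759, 0.045]
eef_rot: [0.996, 0.089, 0.0, 0.0]
contact_force: [-0.6, 0.8, 0.1]
opening: 0.999
```

```bash
python3 - <<'E'
from h import *
s=st();print(to(.5355,-.276,.0455,10.3,s))
m=cam('wrist');im=vision.snapshot('wrist')[:,:,::-1];cv2.imwrite('pics/w5.png',im)
for row in (100,110): print(onz(m,[[325,row]],.057))
bw=(im[:,:,0].astype(int)>150)
for c in (310,325,340): print(c,np.argmax(np.diff(im[:150,c,0].astype(int))))
rows=np.argmax(np.diff(im[:150,325,0].astype(int)))
mm=onz(m,[[325,rows]],.057)[0]; print('mouth',mm, np.linalg.norm(mm[:2]-s['tool_pos'][:2]))
E
```

```text
t 3.67 p [ 0.5351 -0.2759  0.045 ] yaw 10.22 tilt [ 0.0001 -0.0001] F [-0.6  0.8  0.1] M [-0.1   0.09  0.01] op 0.999
[ 0.0013  0.0006 -0.0017  0.     -0.     -0.0005]
[[ 0.52042229 -0.19537704  0.057     ]]
[[ 0.52106702 -0.19893227  0.057     ]]
310 50
325 50
340 50
mouth [ 0.5173306  -0.17832862  0.057     ] 0.09916917632045623
```

View pics/w5.png

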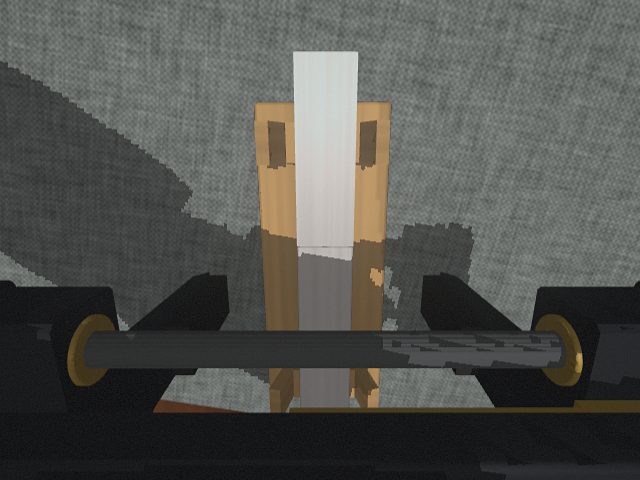

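>>> play_rows:
  deltas:
    - [[1, 0, 0, 0, 0, 0, 0], [1, 0, 0, 0, 0, 0, 0], [1, 0, 0, 0, 0, 0, 0], [1, 0, 0, 0, 0, 0, 0], [1, 0, 0, 0, 0, 0, 0]]
  force: 35

```text
clock: 4.35
tool_pos: [0.5354, -0.276, 0.0454]
eef_rot: [0.996, 0.089, 0.0, 0.0]
contact_force: [-0.6, 0.3, -0.3]
opening: 0.46
```

```bash
python3 - <<'E'
from h import *
s=st();print(to(.5351,-.2759,.0455,10.2,s))
E
```

```text
t 4.35 p [ 0.5354 -0.276   0.0454] yaw 10.22 tilt [ 0.0007 -0.0004] F [-0.6  0.3 -0.3] M [-0.08  0.07 -0.02] op 0.46
[-0.0008 -0.0006 -0.0005  0.0002 -0.0002  0.0001]
```

>>> play_rows:
  deltas:
    - [[1, 0, 0, 0, 0, 0, 0], [1, 0, 0, 0, 0, 0, 0], [1, 0, 0, 0, 0, 0, 0], [1, 0, 0, -0.02, 0, 0, 0]]

```text
clock: 4.85
tool_pos: [0.5347, -0.2757, 0.0509]
eef_rot: [0.996, 0.089, -0.0, -0.0]
contact_force: [-0.4, 0.2, -2.2]
opening: 0.266
```

```bash
python3 - <<'E'
from h import *
s=st();print(to(.5351,-.2759,.15,10.2,s))
E
```

```text
t 4.85 p [ 0.5347 -0.2757  0.0509] yaw 10.22 tilt [-0.0009  0.0004] F [-0.4  0.2 -2.2] M [0.03 0.04 0.06] op 0.266
[ 9.000e-04  9.000e-04 -3.303e-01 -2.000e-04  3.000e-04  1.000e-04]
```

>>> play_rows:
  deltas:
    - [[1, 0, 0, -0.1, 0, 0, 0], [1, 0, 0, -0.22, 0, 0, 0], [1, 0, 0, -0.33, 0, 0, 0], [1, 0, 0, -0.38, 0, 0, 0], [1, 0, 0, -0.38, 0, 0, 0]]

```text
clock: 5.48
tool_pos: [0.5351, -0.2758, 0.1654]
eef_rot: [0.996, 0.089, 0.0, 0.0]
contact_force: [0.2, 1.3, -2.6]
opening: 0.266
```

```bash
python3 - <<'E'
from h import *
s=st();print(to(.7283,-.0419,.165,34.4,s))
E
```

```text
t 5.47 p [ 0.5351 -0.2758  0.1654] yaw 10.22 tilt [ 0.0002 -0.    ] F [ 0.2  1.3 -2.6] M [-0.    0.05  0.02] op 0.266
[ 7.723e-01 -6.529e-01  1.500e-03  0.000e+00 -1.000e-04 -1.343e-01]
```

>>> play_rows:
  deltas:
    - [[1, 0.1, -0.08, 0, 0, 0, -0.02], [1, 0.24, -0.2, 0, 0, 0, -0.05], [1, 0.38, -0.32, 0, 0, 0, -0.08], [1, 0.52, -0.44, 0, 0, 0, -0.11], [1, 0.62, -0.53, 0, 0, 0, -0.134]]

```text
clock: 6.1
tool_pos: [0.6901, -0.0828, 0.163]
eef_rot: [0.955, 0.298, -0.001, -0.001]
contact_force: [1.0, -0.3, -1.8]
opening: 0.26
```

```bash
python3 - <<'E'
from h import *
s=st();print(to(.7283,-.0419,.165,34.4,s))
E
```

```text
t 6.1 p [ 0.6901 -0.0828  0.163 ] yaw 34.63 tilt [-0.0027  0.0019] F [ 1.  -0.3 -1.8] M [ 0.01 -0.01 -0.03] op 0.26
[ 0.1822 -0.0399 -0.0068 -0.001   0.0004  0.0013]
```

>>> play_rows:
  deltas:
    - [[1, 0.1, -0.022, -0.006, -0.001, 0, 0.001], [1, 0.17, -0.037, -0.006, -0.001, 0, 0.001], [1, 0.182, -0.04, -0.006, -0.001, 0, 0.001], [1, 0.182, -0.04, -0.006, -0.001, 0, 0.001]]

```text
clock: 6.6
tool_pos: [0.727, -0.0429, 0.1633]
eef_rot: [0.955, 0.296, -0.002, 0.0]
contact_force: [-0.0, 0.3, -1.6]
opening: 0.264
```

```bash
python3 - <<'E'
from h import *
s=st();print(to(.7283,-.0419,.111,34.4,s))
m=cam('wrist');np.save('w6.npy',m['world_to_cam']);im=vision.snapshot('wrist')[:,:,::-1];cv2.imwrite('pics/w6.png',im)
u=np.array([np.cos(np.radians(-55.6)),np.sin(np.radians(-55.6))]);
print(proj(m,[np.r_[np.array([.5955,.152])+u*k,h] for k,h in((0,.133),(.05,.111),(.105,.111))]))
E
```

```text
t 6.6 p [ 0.727  -0.0429  0.1633] yaw 34.43 tilt [-0.0039 -0.0017] F [-0.   0.3 -1.6] M [-0.01  0.    0.02] op 0.264
[ 6.200e-03 -2.000e-04  1.741e-01 -3.000e-04  1.300e-03  1.000e-04]
[[ 330.70590357 -312.1371091 ]
 [ 329.49959378 -112.7428613 ]
 [ 328.98724495   15.85192789]]
```

View pics/w6.png

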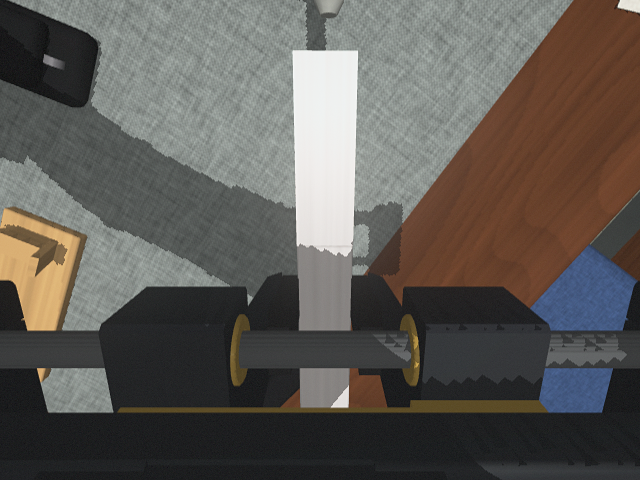

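>>> play_rows:
  deltas:
    - [[1, 0.004, 0, 0.07, 0, 0.001, 0], [1, 0.006, 0, 0.14, 0, 0.001, 0], [1, 0.006, 0, 0.17, 0, 0.001, 0], [1, 0.006, 0, 0.173, 0, 0.001, 0], [1, 0.006, 0, 0.173, 0, 0.001, 0]]

```text
clock: 7.28
tool_pos: [0.7288, -0.0428, 0.1124]
eef_rot: [0.955, 0.295, 0.0, 0.0]
contact_force: [0.4, -0.1, -2.6]
opening: 0.261
```

```bash
python3 - <<'E'
from h import *
s=st();print(to(.7283,-.0419,.1114,34.4,s))
m=cam('wrist');np.save('w7.npy',m['world_to_cam']);im=vision.snapshot('wrist')[:,:,::-1];cv2.imwrite('pics/w7.png',im)
u=np.array([np.cos(np.radians(-55.6)),np.sin(np.radians(-55.6))]);
print(proj(m,[np.r_[np.array([.5955,.152])+u*k,h] for k,h in((0,.133),(.05,.111),(.105,.111))]))
im=vision.snapshot('scene')[:,:,::-1]; crop(im,280,180,460,315,4,'pics/s7.png')
E
```

```text
t 7.28 p [ 0.7288 -0.0428  0.1124] yaw 34.37 tilt [ 0.0004 -0.0003] F [ 0.4 -0.1 -2.6] M [ 0.02  0.07 -0.03] op 0.261
[ 0.0002 -0.0035  0.0035  0.0002 -0.     -0.0002]
[[ 326.35616893 -581.06719559]
 [ 325.76010713 -220.87175273]
 [ 325.59721267  -32.78170369]]
```

View pics/w7.png

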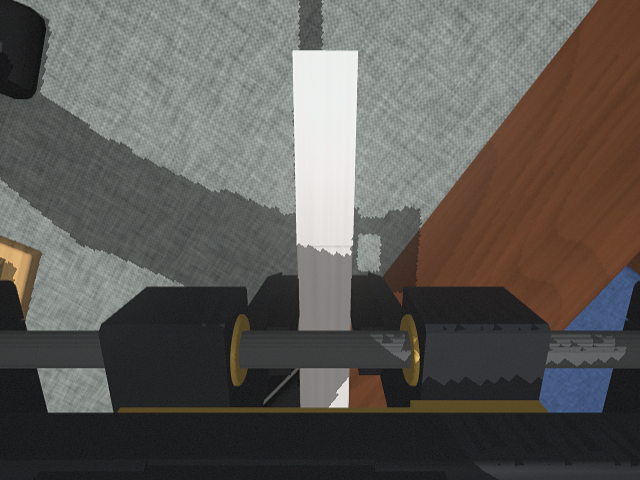

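View pics/s7.png

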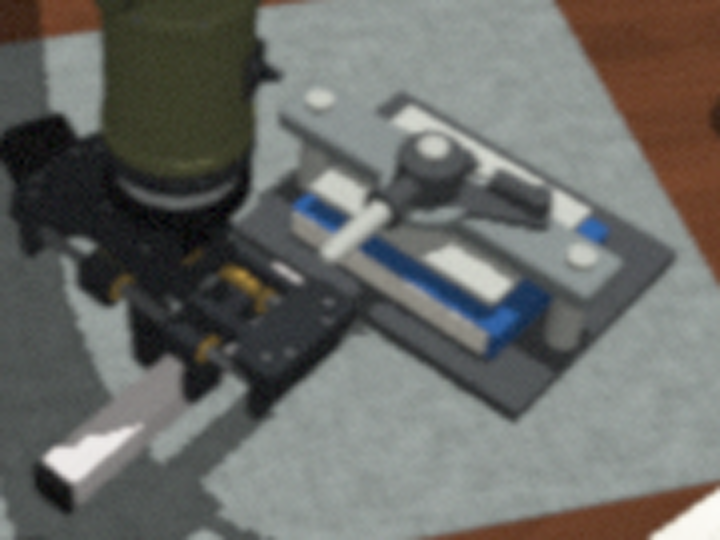

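```bash
cat >> h.py <<'E'
PIV=np.array([.5955,.152])
def arm(dist,ang,z=.1114,lead=0,s=None):
    "bar centre at dist from pivot, stub dir ang deg; tool yaw=ang+90+lead"
    a=np.radians(ang); p=PIV+dist*np.array([np.cos(a),np.sin(a)]); return to(p[0],p[1],z,ang+90+lead,s)
def pol(s):
    d=s['tool_pos'][:2]-PIV; a=np.arctan2(d[1],d[0]); F=s['contact_force'][:2]; u=np.array([np.cos(a),np.sin(a)])
    print('dist',np.hypot(*d).round(4),'ang',np.degrees(a).round(2),'Frad',(F@u).round(2),'Ftan(ccw)',(F@[-u[1],u[0]]).round(2))
E
python3 - <<'E'
from h import *
s=st();pol(s);print(arm(.2,-55.6))
E
```

```text
t 7.38 p [ 0.729  -0.0427  0.1127] yaw 34.38 tilt [ 0.0009 -0.0003] F [-0.1 -0.4 -1.7] M [-0.01  0.07  0.01] op 0.259
dist 0.236 ang -55.56 Frad 0.28 Ftan(ccw) -0.29
[-6.000e-04 -1.201e-01  4.300e-03  2.000e-04 -2.000e-04 -1.000e-04]
```

>>> play_rows:
  deltas:
    - [[1, -0.0006, -0.03, 0.004, 0, 0, 0], [1, -0.0006, -0.06, 0.004, 0, 0, 0], [1, -0.0006, -0.09, 0.004, 0, 0, 0], [1, -0.0006, -0.12, 0.004, 0, 0, 0], [1, -0.0006, -0.12, 0.004, 0, 0, 0]]

```text
clock: 8.0
tool_pos: [0.708, -0.0116, 0.1116]
eef_rot: [0.955, 0.296, 0.0, -0.0]
contact_force: [-0.4, -0.2, -3.4]
opening: 0.262
```

```bash
python3 - <<'E'
from h import *
s=st();pol(s);print(arm(.175,-55.6))
E
```

```text
t 8.0 p [ 0.708  -0.0116  0.1116] yaw 34.47 tilt [0.0004 0.0004] F [-0.4 -0.2 -3.4] M [-0.02  0.08  0.04] op 0.262
dist 0.1986 ang -55.48 Frad -0.03 Ftan(ccw) -0.46
[-0.0013 -0.0786  0.0005 -0.0001 -0.0002  0.0004]
```

>>> play_rows:
  deltas:
    - [[1, -0.001, -0.02, 0.0005, 0, 0, 0], [1, -0.001, -0.04, 0.0005, 0, 0, 0], [1, -0.001, -0.06, 0.0005, 0, 0, 0], [1, -0.001, -0.06, 0.0005, 0, 0, 0]]

```text
clock: 8.5
tool_pos: [0.6973, 0.0041, 0.1114]
eef_rot: [0.955, 0.297, 0.0, -0.0]
contact_force: [0.8, -0.1, -2.5]
opening: 0.261
```

```bash
python3 - <<'E'
from h import *
s=st();pol(s);print(arm(.16,-55.6))
m=cam('wrist');im=vision.snapshot('wrist')[:,:,::-1];cv2.imwrite('pics/w8.png',im)
E
```

```text
t 8.5 p [0.6973 0.0041 0.1114] yaw 34.53 tilt [-0.     0.001] F [ 0.8 -0.1 -2.5] M [-0.03  0.02  0.02] op 0.261
dist 0.1796 ang -55.48 Frad 0.51 Ftan(ccw) 0.59
[-0.0011 -0.0652  0.0001 -0.0003 -0.0002  0.0007]
```

View pics/w8.png

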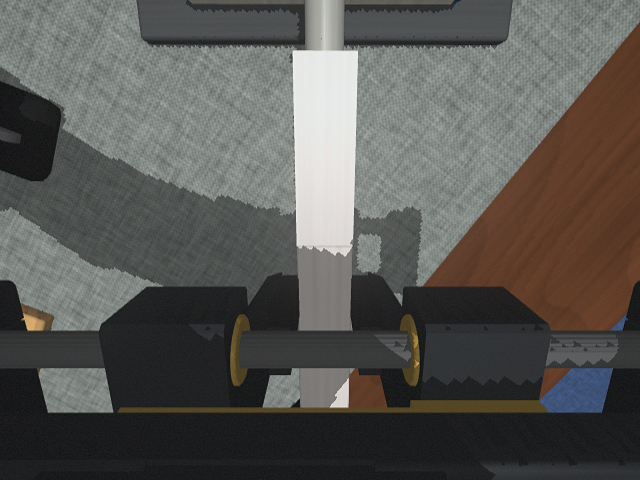

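>>> play_rows:
  deltas:
    - [[1, -0.001, -0.02, 0, 0, 0, 0], [1, -0.001, -0.04, 0, 0, 0, 0], [1, -0.001, -0.06, 0, 0, 0, 0], [1, -0.001, -0.075, 0, 0, 0, 0], [1, -0.001, -0.075, 0, 0, 0, 0]]

```text
clock: 9.18
tool_pos: [0.6843, 0.0225, 0.1115]
eef_rot: [0.955, 0.297, 0.0, -0.0]
contact_force: [-0.4, -0.3, -2.1]
opening: 0.262
```

```bash
python3 - <<'E'
from h import *
s=st();pol(s);print(arm(.15,-55.6))
m=cam('wrist');im=vision.snapshot('wrist')[:,:,::-1];crop(im,200,0,460,130,3,'pics/w9.png')
E
```

```text
t 9.18 p [0.6843 0.0225 0.1115] yaw 34.54 tilt [0.0001 0.0009] F [-0.4 -0.3 -2.1] M [-0.04  0.04 -0.01] op 0.262
dist 0.1571 ang -55.57 Frad 0.07 Ftan(ccw) -0.51
[-0.0002 -0.0235  0.0002 -0.0002 -0.0002  0.0008]
```

View pics/w9.png

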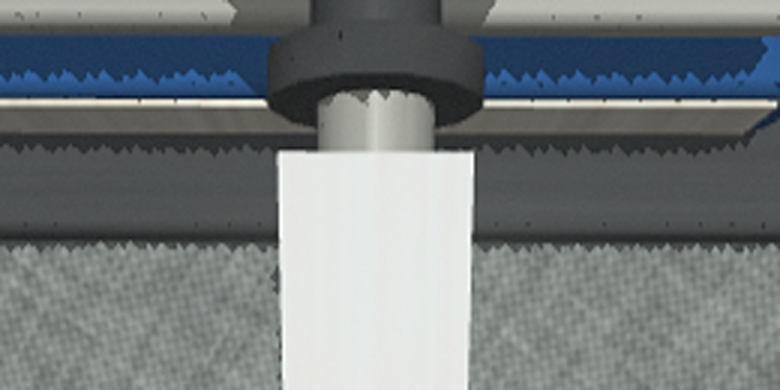

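>>> play_rows:
  deltas:
    - [[1, 0, -0.007, 0, 0, 0, 0], [1, 0, -0.014, 0, 0, 0, 0], [1, 0, -0.018, 0, 0, 0, 0], [1, 0, -0.018, 0, 0, 0, 0]]

```text
clock: 9.72
tool_pos: [0.6814, 0.0266, 0.1115]
eef_rot: [0.955, 0.297, 0.0, -0.0]
contact_force: [-0.2, 0.5, -2.7]
opening: 0.26
```

```bash
python3 - <<'E'
from h import *
s=st();pol(s);print(arm(.15,-55.6))
m=cam('wrist');im=vision.snapshot('wrist')[:,:,::-1];crop(im,200,0,460,130,3,'pics/w10.png')
E
```

```text
t 9.72 p [0.6814 0.0266 0.1115] yaw 34.53 tilt [0.0003 0.0006] F [-0.2  0.5 -2.7] M [-0.01  0.03  0.04] op 0.26
dist 0.152 ang -55.6 Frad -0.53 Ftan(ccw) 0.09
[-0.     -0.0068  0.0003 -0.0001 -0.0002  0.0007]
```

View pics/w10.png

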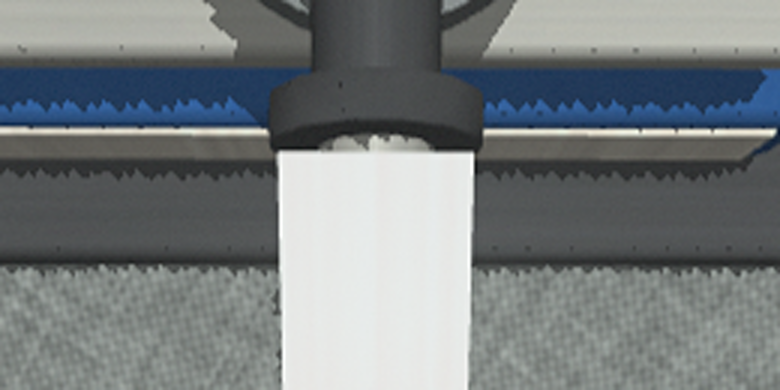

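>>> play_rows:
  deltas:
    - [[1, 0, -0.003, 0, 0, 0, 0], [1, 0, -0.005, 0, 0, 0, 0], [1, 0, -0.0065, 0, 0, 0, 0], [1, 0, -0.008, 0, 0, 0, 0]]

```text
clock: 10.28
tool_pos: [0.6801, 0.0284, 0.1115]
eef_rot: [0.955, 0.297, 0.0, -0.0]
contact_force: [-0.3, -0.5, -2.6]
opening: 0.258
```

```bash
python3 - <<'E'
from h import *
s=st();pol(s);print(arm(.15,-55.6))
m=cam('wrist');im=vision.snapshot('wrist')[:,:,::-1];crop(im,200,0,460,130,3,'pics/w11.png')
E
```

```text
t 10.28 p [0.6801 0.0284 0.1115] yaw 34.52 tilt [0.0005 0.0005] F [-0.3 -0.5 -2.6] M [0.04 0.   0.04] op 0.258
dist 0.1498 ang -55.6 Frad 0.22 Ftan(ccw) -0.51
[-0.      0.0008  0.0004 -0.     -0.0002  0.0007]
```

View pics/w11.png

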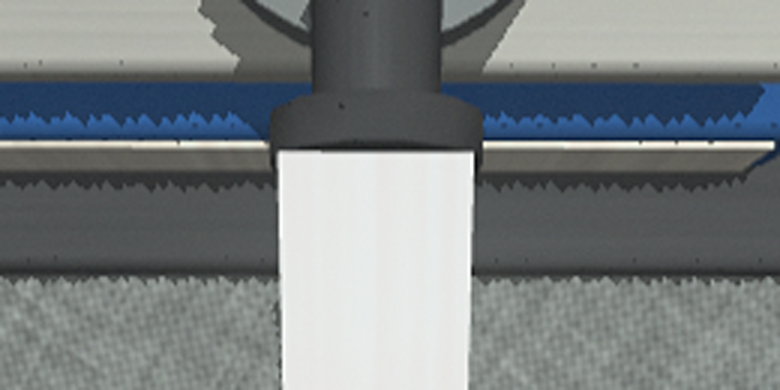

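>>> play_rows:
  deltas:
    - [[1, 0, -0.001, 0, 0, 0, 0], [1, 0, -0.002, 0, 0, 0, 0], [1, 0, -0.003, 0, 0, 0, 0]]

```text
clock: 10.7
tool_pos: [0.6797, 0.029, 0.1116]
eef_rot: [0.955, 0.297, 0.0, 0.0]
contact_force: [-0.5, -0.3, -2.6]
opening: 0.265
```

```bash
python3 - <<'E'
from h import *
s=st();pol(s);print(arm(.15,-55.6))
E
```

```text
t 10.7 p [0.6797 0.029  0.1116] yaw 34.52 tilt [0.0008 0.0002] F [-0.5 -0.3 -2.6] M [-0.11 -0.02  0.02] op 0.265
dist 0.149 ang -55.6 Frad -0.04 Ftan(ccw) -0.57
[-0.      0.0032  0.0006  0.0001 -0.0002  0.0007]
```

>>> play_rows:
  deltas:
    - [[1, 0, -0.002, 0, 0, 0, 0], [1, 0, -0.004, 0, 0, 0, 0], [1, 0, -0.004, 0, 0, 0, 0]]

```text
clock: 11.08
tool_pos: [0.6796, 0.0291, 0.1118]
eef_rot: [0.955, 0.296, 0.001, 0.001]
contact_force: [1.2, -4.0, -2.2]
opening: 0.255
```

```bash
python3 - <<'E'
from h import *
s=st();pol(s);print(arm(.15,-55.6))
m=cam('wrist');im=vision.snapshot('wrist')[:,:,::-1];crop(im,200,0,460,130,3,'pics/w12.png')
E
```

```text
t 11.07 p [0.6796 0.0291 0.1118] yaw 34.49 tilt [ 0.0021 -0.0009] F [ 1.2 -4.  -2.2] M [-0.6  -0.35  0.05] op 0.255
dist 0.1489 ang -55.61 Frad 3.95 Ftan(ccw) -1.22
[ 0.0001  0.0036  0.0015  0.0006 -0.0004  0.0005]
```

View pics/w12.png

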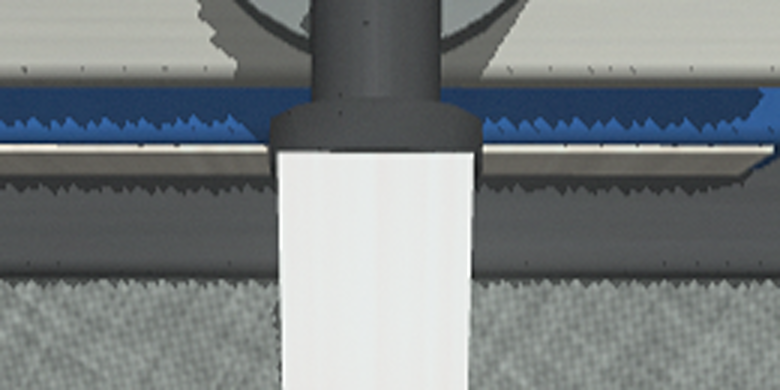

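```bash
cat >> h.py <<'E'
def arc(angs,lead,dist=.1482,z=.1116):
    s=get_state()
    for a,l in zip(angs,lead if hasattr(lead,'__len__') else [lead]*len(angs)): print([float(v) for v in arm(dist,-55.6-a,z,-l,s).round(3)])
E
python3 - <<'E'
from h import *
arc([1,2,3.5,5,6.5],[1,2,2,2,2])
E
```

```text
[-0.008, -0.002, 0.001, 0.001, -0.0, 0.012]
[-0.017, -0.003, 0.001, 0.001, -0.0, 0.023]
[-0.03, -0.003, 0.001, 0.001, -0.0, 0.031]
[-0.043, -0.004, 0.001, 0.0, -0.0, 0.039]
[-0.056, -0.006, 0.001, 0.0, -0.0, 0.048]
```

>>> play_rows:
  deltas:
    - [[1, -0.008, -0.002, 0.001, 0, 0, 0.012], [1, -0.017, -0.003, 0.001, 0, 0, 0.023], [1, -0.03, -0.003, 0.001, 0, 0, 0.031], [1, -0.043, -0.004, 0.001, 0, 0, 0.039], [1, -0.056, -0.006, 0.001, 0, 0, 0.048]]

```text
clock: 11.75
tool_pos: [0.6675, 0.0212, 0.1122]
eef_rot: [0.975, 0.223, 0.004, 0.001]
contact_force: [6.6, -2.6, -3.3]
opening: 0.261
```

```bash
python3 - <<'E'
from h import *
s=st();pol(s)
arc([7.5,8.5,9.5,10.5,11.5],2)
E
```

```text
t 11.75 p [0.6675 0.0212 0.1122] yaw 25.78 tilt [ 0.0085 -0.0006] F [ 6.6 -2.6 -3.3] M [-0.66 -1.4   0.36] op 0.261
dist 0.1493 ang -61.18 Frad 5.45 Ftan(ccw) 4.58
[-0.017, -0.003, 0.002, 0.001, -0.002, 0.005]
[-0.025, -0.003, 0.002, 0.001, -0.002, 0.01]
[-0.034, -0.003, 0.002, 0.001, -0.002, 0.016]
[-0.043, -0.003, 0.002, 0.001, -0.002, 0.022]
[-0.051, -0.004, 0.002, 0.001, -0.002, 0.027]
```

```bash
python3 - <<'E'
from h import *
arc([7.5,8.5,9.5,10.5,11.5],1.3,dist=.1488)
E
```

```text
[-0.017, -0.001, 0.002, 0.001, -0.002, 0.001]
[-0.025, -0.001, 0.002, 0.001, -0.002, 0.007]
[-0.034, -0.001, 0.002, 0.001, -0.002, 0.012]
[-0.043, -0.001, 0.002, 0.001, -0.002, 0.018]
[-0.051, -0.002, 0.002, 0.001, -0.002, 0.023]
```

>>> play_rows:
  deltas:
    - [[1, -0.017, -0.001, 0.002, 0.001, -0.002, 0.001], [1, -0.025, -0.001, 0.002, 0.001, -0.002, 0.007], [1, -0.034, -0.001, 0.002, 0.001, -0.002, 0.012], [1, -0.043, -0.001, 0.002, 0.001, -0.002, 0.018], [1, -0.051, -0.002, 0.002, 0.001, -0.002, 0.023]]

```text
clock: 12.38
tool_pos: [0.6569, 0.0159, 0.1123]
eef_rot: [0.982, 0.187, 0.005, 0.0]
contact_force: [8.1, -2.4, -4.6]
opening: 0.263
```

```bash
python3 - <<'E'
from h import *
s=st();pol(s)
arc([12.5,14,15.5,17,18],1.3,dist=.1488)
E
```

```text
t 12.38 p [0.6569 0.0159 0.1123] yaw 21.6 tilt [0.0095 0.0009] F [ 8.1 -2.4 -4.6] M [-0.51 -1.63  0.33] op 0.263
dist 0.1493 ang -65.7 Frad 5.52 Ftan(ccw) 6.43
[-0.021, -0.001, 0.002, 0.001, -0.003, 0.006]
[-0.034, -0.001, 0.002, 0.001, -0.003, 0.014]
[-0.047, -0.002, 0.002, 0.001, -0.003, 0.022]
[-0.06, -0.002, 0.002, 0.001, -0.003, 0.031]
[-0.068, -0.003, 0.002, 0.001, -0.003, 0.036]
```

```bash
python3 - <<'E'
from h import *
arc([13.5,15,16.5,18,19.5],.5,dist=.1493)
E
```

```text
[-0.03, 0.0, 0.002, 0.001, -0.003, 0.007]
[-0.043, 0.0, 0.002, 0.001, -0.003, 0.015]
[-0.056, -0.0, 0.002, 0.001, -0.003, 0.023]
[-0.069, -0.002, 0.002, 0.001, -0.003, 0.032]
[-0.082, -0.003, 0.002, 0.001, -0.003, 0.04]
```

>>> play_rows:
  deltas:
    - [[1, -0.03, 0, 0.002, 0.001, -0.003, 0.007], [1, -0.043, 0, 0.002, 0.001, -0.003, 0.015], [1, -0.056, 0, 0.002, 0.001, -0.003, 0.023], [1, -0.069, -0.002, 0.002, 0.001, -0.003, 0.032], [1, -0.082, -0.003, 0.002, 0.001, -0.003, 0.04]]

```text
clock: 13.0
tool_pos: [0.6381, 0.0088, 0.1125]
eef_rot: [0.992, 0.125, 0.005, -0.001]
contact_force: [8.2, -1.1, -5.3]
opening: 0.262
```

```bash
python3 - <<'E'
from h import *
s=st();pol(s)
arc([21.5,23,24.5,26,27.5],.5,dist=.1493)
E
```

```text
t 13.0 p [0.6381 0.0088 0.1125] yaw 14.33 tilt [0.0093 0.0025] F [ 8.2 -1.1 -5.3] M [-0.34 -1.8   0.1 ] op 0.262
dist 0.1494 ang -73.44 Frad 3.43 Ftan(ccw) 7.51
[-0.032, 0.0, 0.003, -0.0, -0.003, 0.011]
[-0.045, -0.0, 0.002, -0.0, -0.003, 0.019]
[-0.058, -0.001, 0.002, -0.0, -0.003, 0.027]
[-0.071, -0.002, 0.002, -0.0, -0.003, 0.036]
[-0.084, -0.004, 0.002, -0.0, -0.003, 0.044]
```

Good: moments are low and the tangential force is as expected.

>>> play_rows:
  deltas:
    - [[1, -0.032, 0, 0.002, 0, -0.003, 0.011], [1, -0.045, 0, 0.002, 0, -0.003, 0.019], [1, -0.058, -0.001, 0.002, 0, -0.003, 0.027], [1, -0.071, -0.002, 0.002, 0, -0.003, 0.036], [1, -0.084, -0.004, 0.002, 0, -0.003, 0.044]]

```text
clock: 13.62
tool_pos: [0.617, 0.0042, 0.1124]
eef_rot: [0.998, 0.055, 0.004, -0.0]
contact_force: [8.0, -2.8, -5.1]
opening: 0.263
```

```bash
python3 - <<'E'
from h import *
s=st();pol(s)
arc([28.5,29.5,30.5,31.5],.5,dist=.1493)
E
```

```text
t 13.62 p [0.617  0.0042 0.1124] yaw 6.29 tilt [0.0083 0.0013] F [ 8.  -2.8 -5.1] M [-0.67 -1.55  0.08] op 0.263
dist 0.1494 ang -81.71 Frad 3.91 Ftan(ccw) 7.51
[-0.021, 0.0, 0.002, -0.0, -0.003, 0.005]
[-0.029, -0.0, 0.002, -0.0, -0.003, 0.01]
[-0.038, -0.0, 0.002, -0.0, -0.003, 0.016]
[-0.047, -0.001, 0.002, -0.0, -0.003, 0.022]
```

>>> play_rows:
  deltas:
    - [[1, -0.021, 0, 0.002, 0, -0.003, 0.005], [1, -0.029, 0, 0.002, 0, -0.003, 0.01], [1, -0.038, 0, 0.002, 0, -0.003, 0.016], [1, -0.047, -0.001, 0.002, 0, -0.003, 0.022]]

```text
clock: 14.12
tool_pos: [0.6059, 0.0029, 0.1124]
eef_rot: [1.0, 0.019, 0.003, -0.0]
contact_force: [5.6, -2.7, -4.3]
opening: 0.263
```

```bash
python3 - <<'E'
from h import *
s=st();pol(s)
arc([32.5,33.5,34.5,35.5],.5,dist=.1495)
E
```

```text
t 14.12 p [0.6059 0.0029 0.1124] yaw 2.2 tilt [0.0055 0.0006] F [ 5.6 -2.7 -4.3] M [-0.78 -1.17  0.07] op 0.263
dist 0.1494 ang -86.0 Frad 3.03 Ftan(ccw) 5.41
[-0.018, 0.0, 0.002, -0.0, -0.002, 0.004]
[-0.027, 0.0, 0.002, -0.0, -0.002, 0.01]
[-0.036, 0.0, 0.002, -0.0, -0.002, 0.016]
[-0.044, -0.0, 0.002, -0.0, -0.002, 0.021]
```

>>> play_rows:
  deltas:
    - [[1, -0.018, 0, 0.002, 0, -0.002, 0.004], [1, -0.027, 0, 0.002, 0, -0.002, 0.01], [1, -0.036, 0, 0.002, 0, -0.002, 0.016], [1, -0.044, 0, 0.002, 0, -0.002, 0.021]]

```text
clock: 14.62
tool_pos: [0.5946, 0.0025, 0.1122]
eef_rot: [1.0, -0.015, 0.002, -0.0]
contact_force: [4.6, -3.2, -2.0]
opening: 0.262
```

```bash
python3 - <<'E'
from h import *
s=st();pol(s)
arc([36.5,37.5,38.5,39],.5,dist=.1495)
E
```

```text
t 14.62 p [0.5946 0.0025 0.1122] yaw -1.73 tilt [0.0037 0.0008] F [ 4.6 -3.2 -2. ] M [-0.66 -0.85 -0.15] op 0.262
dist 0.1495 ang -90.34 Frad 3.14 Ftan(ccw) 4.61
[-0.015, 0.0, 0.002, -0.0, -0.001, 0.005]
[-0.024, -0.0, 0.002, -0.0, -0.001, 0.01]
[-0.033, -0.0, 0.002, -0.0, -0.001, 0.016]
[-0.037, -0.001, 0.002, -0.0, -0.001, 0.019]
```

>>> play_rows:
  deltas:
    - [[1, -0.015, 0, 0.002, 0, -0.001, 0.006], [1, -0.024, 0, 0.002, 0, -0.001, 0.012], [1, -0.033, 0, 0.002, 0, -0.001, 0.018]]

```text
clock: 15.0
tool_pos: [0.5847, 0.0028, 0.1117]
eef_rot: [0.999, -0.044, 0.0, -0.001]
contact_force: [2.2, -3.0, -2.3]
opening: 0.257
```

```bash
python3 - <<'E'
from h import *
s=st();pol(s)
arc([39,40,41,41.5],.7,dist=.1495)
E
```

```text
t 15.0 p [0.5847 0.0028 0.1117] yaw -5.09 tilt [0.0009 0.0012] F [ 2.2 -3.  -2.3] M [-0.68 -0.44 -0.21] op 0.257
dist 0.1496 ang -94.15 Frad 2.87 Ftan(ccw) 2.44
[-0.004, -0.0, 0.0, -0.0, -0.0, 0.001]
[-0.013, -0.0, 0.0, -0.0, -0.0, 0.007]
[-0.021, -0.0, 0.0, -0.0, -0.0, 0.012]
[-0.026, -0.0, 0.0, -0.0, -0.0, 0.015]
```

>>> play_rows:
  deltas:
    - [[1, -0.008, 0, 0, 0, 0, 0.007], [1, -0.014, 0, 0, 0, 0, 0.012], [1, -0.02, 0, 0, 0, 0, 0.017]]

```text
clock: 15.38
tool_pos: [0.576, 0.004, 0.1111]
eef_rot: [0.997, -0.071, -0.002, -0.001]
contact_force: [-2.7, -1.5, -1.1]
opening: 0.262
```

```bash
python3 - <<'E'
from h import *
s=st();pol(s)
arc([41.5,42.5,43,43.5],1,dist=.1495)
m=cam('wrist');im=vision.snapshot('wrist')[:,:,::-1];crop(im,200,0,460,130,3,'pics/w13.png')
E
```

```text
t 15.38 p [0.576  0.004  0.1111] yaw -8.14 tilt [-0.0046  0.0019] F [-2.7 -1.5 -1.1] M [-0.38  0.75  0.14] op 0.262
dist 0.1492 ang -97.52 Frad 1.86 Ftan(ccw) -2.51
[0.004, 0.001, -0.002, -0.0, 0.002, -0.0]
[-0.005, 0.001, -0.002, -0.0, 0.002, 0.005]
[-0.009, 0.001, -0.002, -0.0, 0.002, 0.008]
[-0.014, 0.001, -0.002, -0.0, 0.002, 0.011]
```

View pics/w13.png

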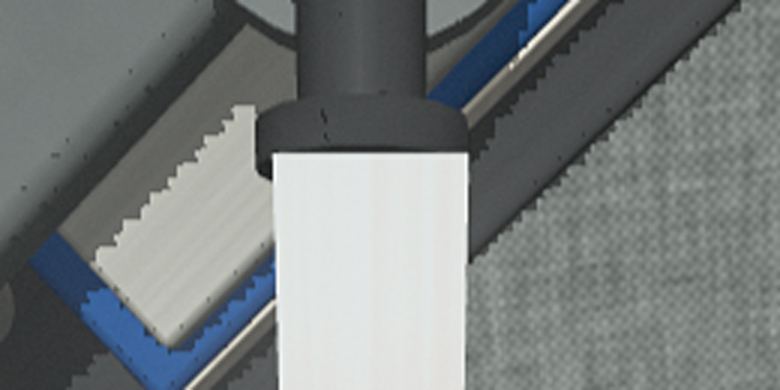

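>>> play_rows:
  deltas:
    - [[1, -0.006, 0.001, -0.001, 0, 0.001, 0.005], [1, -0.013, 0.001, -0.001, 0, 0.001, 0.01], [1, -0.013, 0.001, -0.001, 0, 0.001, 0.01]]

```text
clock: 15.8
tool_pos: [0.5707, 0.0048, 0.1111]
eef_rot: [0.996, -0.087, -0.002, -0.001]
contact_force: [-4.4, 0.4, -2.7]
opening: 0.263
```

```bash
python3 - <<'E'
from h import *
s=st();pol(s)
arc([43.5,44.5,45.5],1,dist=.1495)
m=cam('wrist');im=vision.snapshot('wrist')[:,:,::-1];crop(im,200,0,460,130,3,'pics/w14.png')
E
```

```text
t 15.8 p [0.5707 0.0048 0.1111] yaw -9.95 tilt [-0.004   0.0019] F [-4.4  0.4 -2.7] M [-0.09  1.05  0.07] op 0.263
dist 0.1492 ang -99.58 Frad 0.35 Ftan(ccw) -4.36
[0.004, 0.001, -0.002, -0.0, 0.001, 0.001]
[-0.004, 0.001, -0.002, -0.0, 0.001, 0.006]
[-0.013, 0.001, -0.002, -0.0, 0.001, 0.012]
```

View pics/w14.png

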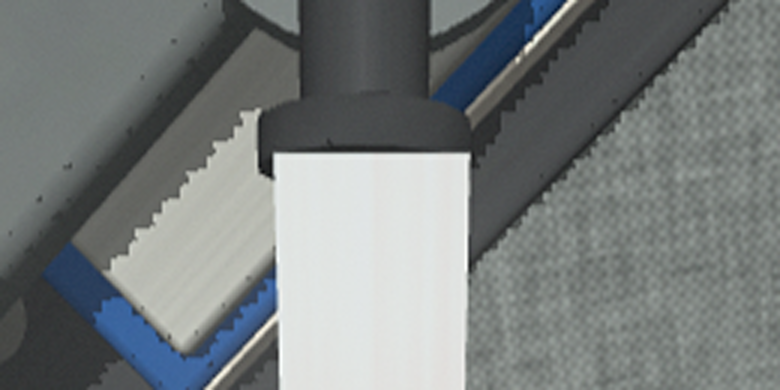

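>>> play_rows:
  deltas:
    - [[1, -0.007, 0.001, -0.001, 0, 0.001, 0.005], [1, -0.014, 0.001, -0.001, 0, 0.001, 0.011], [1, -0.014, 0.001, -0.001, 0, 0.001, 0.011]]

```text
clock: 16.23
tool_pos: [0.5673, 0.0053, 0.1116]
eef_rot: [0.995, -0.104, 0.0, -0.001]
contact_force: [-0.7, -0.3, -2.1]
opening: 0.257
```

```bash
python3 - <<'E'
from h import *
s=st();pol(s)
arc([45.5,46.5],1,dist=.1495)
m=cam('wrist');im=vision.snapshot('wrist')[:,:,::-1];crop(im,200,0,460,130,3,'pics/w15.png')
E
```

```text
t 16.23 p [0.5673 0.0053 0.1116] yaw -11.94 tilt [0.0009 0.0012] F [-0.7 -0.3 -2.1] M [-0.21  0.29  0.11] op 0.257
dist 0.1494 ang -100.87 Frad 0.47 Ftan(ccw) -0.63
[-0.002, 0.0, 0.0, -0.0, -0.0, 0.001]
[-0.011, 0.0, 0.0, -0.0, -0.0, 0.006]
```

View pics/w15.png

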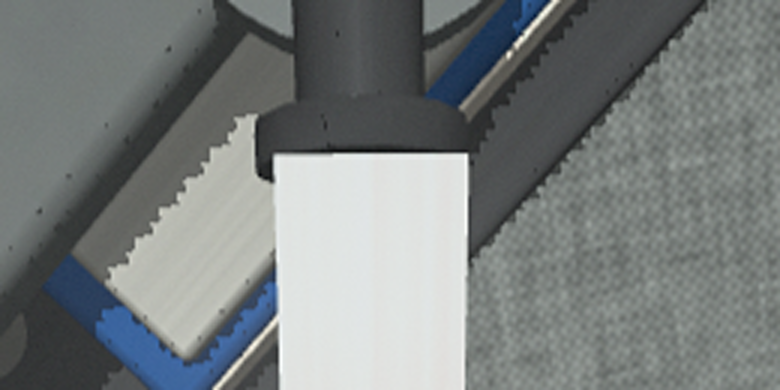

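>>> play_rows:
  deltas:
    - [[1, -0.005, 0, 0, 0, 0, 0], [1, -0.009, 0, 0, 0, 0, 0], [1, -0.009, 0, 0, 0, 0, 0]]

```text
clock: 16.65
tool_pos: [0.5653, 0.0056, 0.1118]
eef_rot: [0.995, -0.104, 0.001, -0.001]
contact_force: [1.3, -1.6, -2.0]
opening: 0.26
```

```bash
python3 - <<'E'
from h import *
s=st();pol(s)
m=cam('wrist');W=m;im=vision.snapshot('wrist')[:,:,::-1];crop(im,200,0,460,130,3,'pics/w16.png')
E
```

```text
t 16.65 p [0.5653 0.0056 0.1118] yaw -11.95 tilt [0.0021 0.0011] F [ 1.3 -1.6 -2. ] M [-0.4  -0.05 -0.07] op 0.26
dist 0.1495 ang -101.66 Frad 1.3 Ftan(ccw) 1.6
```

View pics/w16.png

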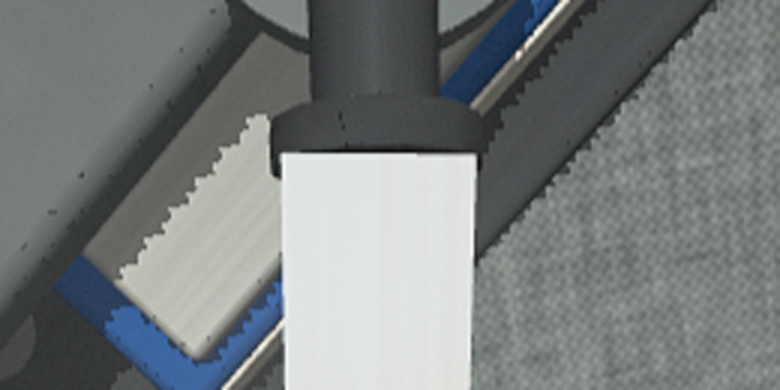

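>>> play_rows:
  deltas:
    - [[1, 0.002, 0.002, -0.001, 0, 0.0005, 0.0005], [1, 0.002, 0.015, -0.001, 0, 0.0005, 0.0005], [1, 0.002, 0.03, -0.001, 0, 0.0005, 0.0005], [1, 0.002, 0.03, -0.001, 0, 0.0005, 0.0005]]

```text
clock: 17.2
tool_pos: [0.5637, -0.0041, 0.1121]
eef_rot: [0.994, -0.105, 0.002, -0.0]
contact_force: [-0.3, -0.4, -2.3]
opening: 0.261
```

```bash
python3 - <<'E'
from h import *
s=st();pol(s)
m=cam('wrist');im=vision.snapshot('wrist')[:,:,::-1];crop(im,200,0,460,130,3,'pics/w17.png')
E
```

```text
t 17.2 p [ 0.5637 -0.0041  0.1121] yaw -12.09 tilt [0.0032 0.0003] F [-0.3 -0.4 -2.3] M [-0.05  0.08  0.04] op 0.261
dist 0.1593 ang -101.5 Frad 0.44 Ftan(ccw) -0.25
```

View pics/w17.png

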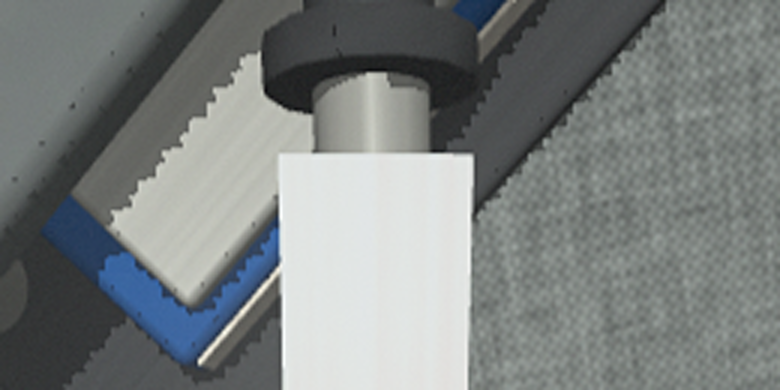

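>>> play_rows:
  deltas:
    - [[1, -0.001, 0.02, 0.002, 0, -0.001, 0], [1, -0.001, 0.045, 0.002, 0, -0.001, 0], [1, -0.001, 0.07, 0.002, 0, -0.001, 0], [1, -0.001, 0.07, 0.002, 0, -0.001, 0]]

```text
clock: 17.75
tool_pos: [0.5589, -0.0256, 0.1115]
eef_rot: [0.994, -0.106, 0.0, -0.0]
contact_force: [0.4, 0.0, -2.6]
opening: 0.262
```

```bash
python3 - <<'E'
from h import *
s=st();pol(s)
m=cam('wrist');im=vision.snapshot('wrist')[:,:,::-1];cv2.imwrite('pics/w18.png',im)
E
```

```text
t 17.75 p [ 0.5589 -0.0256  0.1115] yaw -12.18 tilt [0.0001 0.0006] F [ 0.4  0.  -2.6] M [-0.04  0.06  0.05] op 0.262
dist 0.1813 ang -101.64 Frad -0.11 Ftan(ccw) 0.41
```

View pics/w18.png

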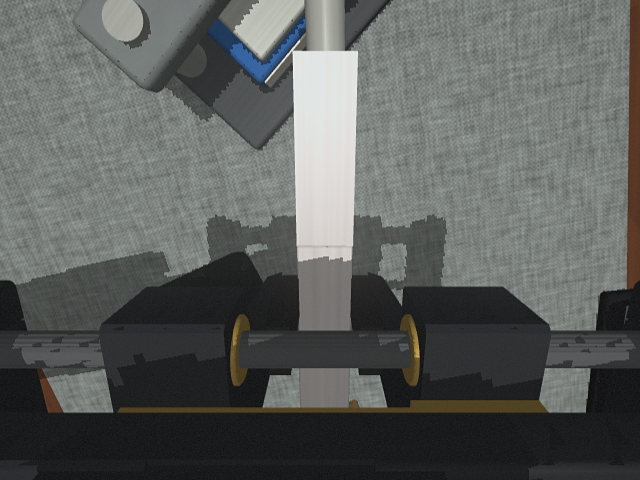

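>>> play_rows:
  deltas:
    - [[1, 0, 0.03, 0, 0, 0, 0], [1, 0, 0.065, 0, 0, 0, 0], [1, 0, 0.1, 0, 0, 0, 0], [1, 0, 0.14, 0, 0, 0, 0], [1, 0, 0.16, 0, 0, 0, 0]]

```text
clock: 18.42
tool_pos: [0.5487, -0.0732, 0.1115]
eef_rot: [0.994, -0.106, 0.0, -0.0]
contact_force: [0.3, 0.1, -1.8]
opening: 0.265
```

```bash
python3 - <<'E'
from h import *
s=st();pol(s);print(to(.5354,-.276,.17,10.2,s), to(s['tool_pos'][0],s['tool_pos'][1],.17,-12.2))
im=vision.snapshot('wrist')[:,:,::-1];cv2.imwrite('pics/w19.png',im)
E
```

```text
t 18.43 p [ 0.5487 -0.0732  0.1115] yaw -12.22 tilt [0.0001 0.0005] F [ 0.3  0.1 -1.8] M [-0.07  0.03 -0.04] op 0.265
dist 0.2301 ang -101.75 Frad -0.13 Ftan(ccw) 0.23
[ 9.990e-02  6.698e-01 -1.953e-01 -2.000e-04 -0.000e+00 -1.246e-01] [ 0.00e+00 -1.00e-04 -1.95e-01 -2.00e-04 -0.00e+00 -1.00e-04]
```

View pics/w19.png

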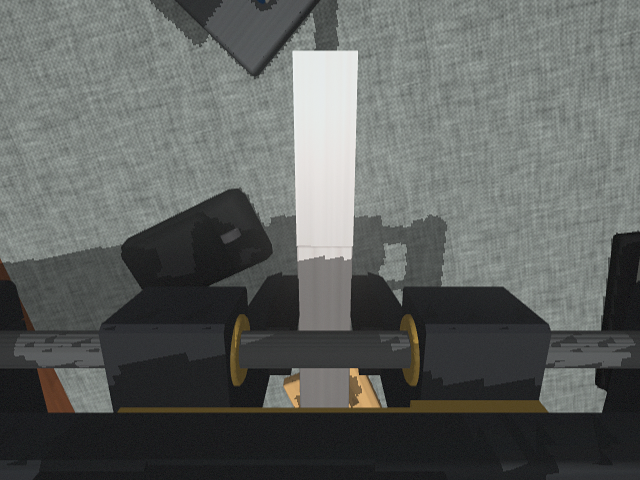

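>>> play_rows:
  deltas:
    - [[1, 0, 0.02, -0.1, 0, 0, 0], [1, 0.02, 0.12, -0.19, 0, 0, -0.02], [1, 0.04, 0.27, -0.2, 0, 0, -0.05], [1, 0.06, 0.42, -0.2, 0, 0, -0.08], [1, 0.09, 0.56, -0.2, 0, 0, -0.11]]

```text
clock: 19.1
tool_pos: [0.5388, -0.2451, 0.1716]
eef_rot: [0.998, 0.067, -0.0, -0.0]
contact_force: [0.1, 0.4, -2.9]
opening: 0.261
```

```bash
python3 - <<'E'
from h import *
s=st();print(to(.5354,-.276,.12,10.2,s))
E
```

```text
t 19.1 p [ 0.5388 -0.2451  0.1716] yaw 7.72 tilt [-0.0002  0.0002] F [ 0.1  0.4 -2.9] M [-0.03 -0.02  0.05] op 0.261
[-2.500e-02  1.006e-01  1.721e-01 -1.000e-04  0.000e+00 -1.380e-02]
```

>>> play_rows:
  deltas:
    - [[1, -0.015, 0.06, 0.03, 0, 0, -0.008], [1, -0.025, 0.1, 0.12, 0, 0, -0.014], [1, -0.025, 0.1, 0.22, 0, 0, -0.014], [1, -0.025, 0.1, 0.27, 0, 0, -0.014], [1, -0.025, 0.1, 0.27, 0, 0, -0.014]]

```text
clock: 19.73
tool_pos: [0.5349, -0.2749, 0.0898]
eef_rot: [0.996, 0.09, -0.001, -0.001]
contact_force: [-0.1, 1.2, -2.5]
opening: 0.26
```

```bash
python3 - <<'E'
from h import *
s=st();print(to(.5354,-.276,.0455,10.2,s))
im=vision.snapshot('wrist')[:,:,::-1];cv2.imwrite('pics/w20.png',im)
E
```

```text
t 19.73 p [ 0.5349 -0.2749  0.0898] yaw 10.28 tilt [-0.0021  0.0014] F [-0.1  1.2 -2.5] M [ 0.02  0.06 -0.03] op 0.26
[ 0.0013  0.004   0.1475 -0.0006  0.0006  0.0005]
```

View pics/w20.png

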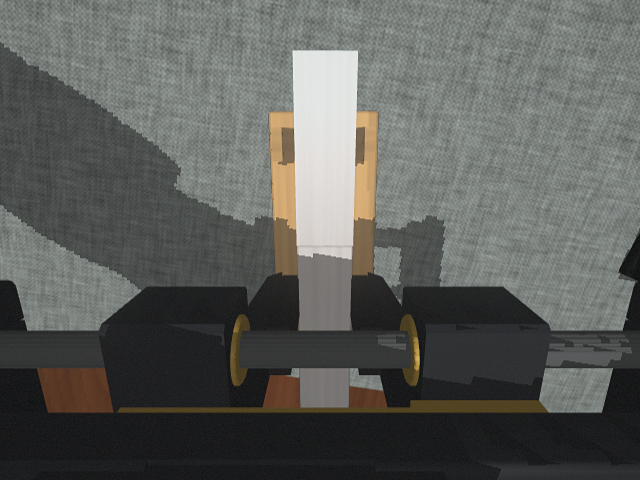

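>>> play_rows:
  deltas:
    - [[1, 0.001, 0.002, 0.05, -0.0005, 0.0005, 0.0005], [1, 0.001, 0.002, 0.1, -0.0005, 0.0005, 0.0005], [1, 0.001, 0.002, 0.13, -0.0005, 0.0005, 0.0005], [1, 0.001, 0.002, 0.143, -0.0005, 0.0005, 0.0005], [1, 0.001, 0.002, 0.146, -0.0005, 0.0005, 0.0005]]

```text
clock: 20.4
tool_pos: [0.536, -0.276, 0.0467]
eef_rot: [0.996, 0.089, 0.001, 0.0]
contact_force: [-0.3, -0.6, -2.7]
opening: 0.262
```

```bash
python3 - <<'E'
from h import *
s=st();print(to(.5354,-.276,.0455,10.2,s))
E
```

```text
t 20.4 p [ 0.536  -0.276   0.0467] yaw 10.19 tilt [ 0.0015 -0.0008] F [-0.3 -0.6 -2.7] M [-0.01  0.03  0.03] op 0.262
[-0.0021 -0.0002  0.0041  0.0003 -0.0004 -0.0001]
```

>>> play_rows:
  deltas:
    - [[1, -0.002, 0, 0.003, 0, 0, 0], [1, -0.002, 0, 0.005, 0, 0, 0], [1, -0.002, 0, 0.005, 0, 0, 0]]

```text
clock: 20.78
tool_pos: [0.5356, -0.2761, 0.0454]
eef_rot: [0.996, 0.089, 0.001, 0.001]
contact_force: [-0.1, 0.3, -2.3]
opening: 0.262
```

```bash
python3 - <<'E'
from h import *
s=st()
E
```

```text
t 20.77 p [ 0.5356 -0.2761  0.0454] yaw 10.19 tilt [ 0.0018 -0.001 ] F [-0.1  0.3 -2.3] M [-0.05  0.09  0.02] op 0.262
```

>>> play_rows:
  deltas:
    - [[1, 0, 0, 0.002, 0, 0, 0], [1, 0, 0, 0.004, 0, 0, 0], [1, 0, 0, 0.004, 0, 0, 0]]

```text
clock: 21.15
tool_pos: [0.5357, -0.2761, 0.0453]
eef_rot: [0.996, 0.089, 0.001, 0.001]
contact_force: [-1.7, 2.1, 6.0]
opening: 0.261
```

```bash
python3 - <<'E'
from h import *
s=st()
E
```

```text
t 21.15 p [ 0.5357 -0.2761  0.0453] yaw 10.18 tilt [ 0.0022 -0.0012] F [-1.7  2.1  6. ] M [ 0.26  0.52 -0.05] op 0.261
```

Seated (upward force, no more descent). I'll release it, opening only partway at first.

>>> play_rows:
  deltas:
    - [[0.2, 0, 0, 0, 0, 0, 0], [0, 0, 0, 0, 0, 0, 0], [-0.3, 0, 0, 0, 0, 0, 0], [-0.5, 0, 0, 0, 0, 0, 0], [-0.5, 0, 0, 0, 0, 0, 0]]

```text
clock: 21.78
tool_pos: [0.5357, -0.2761, 0.0452]
eef_rot: [0.996, 0.089, 0.001, 0.001]
contact_force: [0.7, -0.8, 0.4]
opening: 0.749
```

```bash
python3 - <<'E'
from h import *
s=st()
E
```

```text
t 21.77 p [ 0.5357 -0.2761  0.0452] yaw 10.18 tilt [ 0.0022 -0.0011] F [ 0.7 -0.8  0.4] M [-0.05  0.1  -0.01] op 0.749
```

>>> play_rows:
  deltas:
    - [[-0.5, 0, 0, -0.03, 0, 0, 0], [-0.5, 0, 0, -0.1, 0, 0, 0], [-0.5, 0, 0, -0.25, 0, 0, 0], [-0.5, 0, 0, -0.4, 0, 0, 0], [-0.5, 0, 0, -0.5, 0, 0, 0]]

```text
clock: 22.4
tool_pos: [0.5359, -0.2764, 0.1981]
eef_rot: [0.996, 0.089, 0.002, 0.001]
contact_force: [1.1, -0.5, -0.7]
opening: 0.747
```

>>> play_rows:
  deltas:
    - [[-0.5, -0.15, 0, -0.1, 0, 0, 0], [-0.5, -0.35, 0, -0.1, 0, 0, 0], [-0.5, -0.4, 0, -0.1, 0, 0, 0], [-0.5, -0.4, 0, -0.1, 0, 0, 0]]

```text
clock: 22.9
tool_pos: [0.4174, -0.2978, 0.2282]
eef_rot: [0.996, 0.088, 0.003, 0.002]
contact_force: [0.7, 0.2, 0.6]
opening: 0.755
```

```bash
python3 - <<'E'
from h import *
s=st()
t=vision.snapshot('top')[:,:,::-1];c=vision.snapshot('scene')[:,:,::-1]
cv2.imwrite('pics/top_end.png',t);cv2.imwrite('pics/scene_end.png',c)
crop(t,200,180,460,320,3,'pics/te.png');crop(c,165,180,465,350,2.6,'pics/se.png')
E
```

```text
t 22.9 p [ 0.4174 -0.2978  0.2282] yaw 10.08 tilt [ 0.0056 -0.0027] F [0.7 0.2 0.6] M [-0.    0.02 -0.03] op 0.755
```

View pics/te.png

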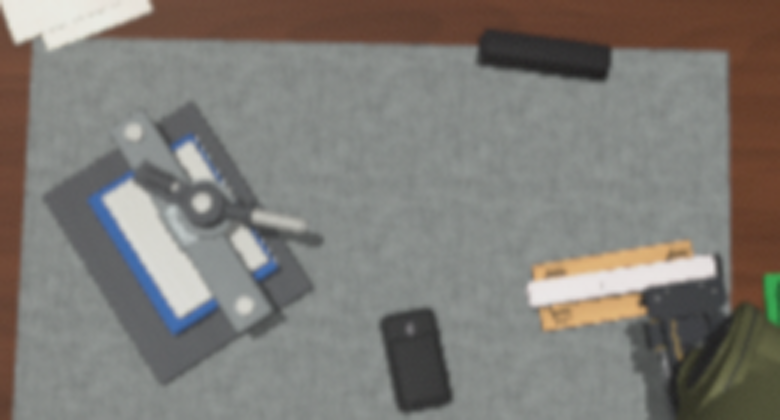

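View pics/se.png

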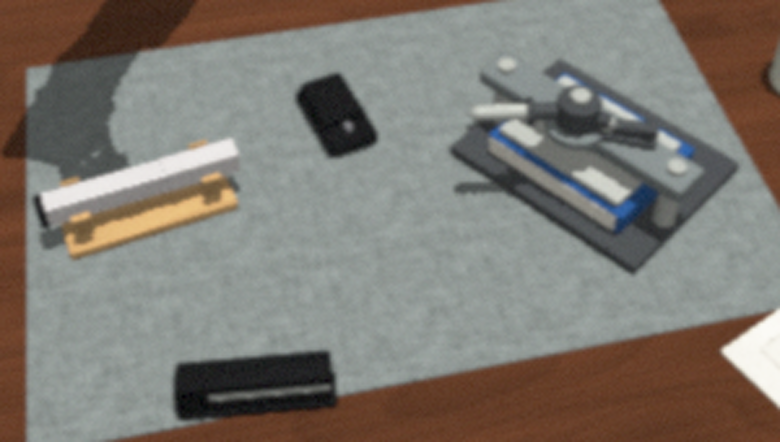

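```bash
python3 - <<'E'
from h import *
m=cam('top')
tip=onz(m,np.array([302,228])/3+[200,180]-.3,.111)[0];d=tip[:2]-PIV;print(np.hypot(*d),np.degrees(np.arctan2(d[1],d[0])))
a=cv2.imread('pics/top0.png');b=cv2.imread('pics/top_end.png')
for n,(x0,y0,x1,y1) in dict(mouse=(325,280,355,320),stapler=(355,185,408,212),cup=(140,262,188,298)).items():
    def cen(i):
        g=i[y0:y1,x0:x1].mean(2); k=(g>190) if n=='cup' else (g<60); q=np.argwhere(k); return q.mean(0)[::-1]+[x0,y0],len(q)
    print(n,cen(a),cen(b))
E
```

```text
0.1003473775899362 -101.14778290055762
mouse (array([339.90688259, 300.67206478]), 247) (array([339.80708661, 300.14173228]), 254)
stapler (array([380.921875 , 197.3515625]), 512) (array([380.96078431, 197.39607843]), 510)
cup (array([164.38755981, 280.66507177]), 209) (array([164.56521739, 280.61352657]), 207)
```

```bash
python3 - <<'E'
from h import *
print(r.finish_job()); st()
E
```

```text
the job is handed in; nothing more can be done
None
the job is handed in; nothing more can be done
```

The job is done and handed in at about 23 s of the 66 s. The bar went onto the stub until it touched the shoulder with about 4 N. I swung the lever past its dead point to the stop, then drew the bar off with no force reading and laid it back in its rest.

**Swing:** The tangential hand force peaked at about 7.5 N. Past roughly 40° it changed sign as the lever ran ahead. It then read slightly positive (1.6 N) at the stop, and I pushed no further.

**Last checks:**
- **Lever:** The top picture shows it resting at about 45.5° (0.79 rad) with nothing touching it, so it is locked.
- **Bar:** It lies in both cradles of the wooden rest, with its mouth at the same end as at the start.
- **Mouse, stapler and mug:** Their pixel positions are within 0.6 px of where they began.

**Disagreement:** One early pivot measurement was about 9 mm off because it used a camera pose taken after the picture. I redid it with the saved pose, and it then agreed with the two-view position to about 1.5 mm.

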